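# Put the brass bosses away in the lacquer box

### The job

Pick up every brass boss lying loose on the bench and collect them all in the copper cup with the ones already there. Then, with the lid of the lacquer box lifted off by its knob, take the cup by its handle and tip all the bosses into the box from close above it. Stand the empty cup upright back in the middle of its cork mat and put the lid properly back on the box, leaving the other tools where they lie.

Things in the scene. Friction and masses are not known exactly. Their poses are not given: they have to be found in the camera images.
- box: Round dark red lacquer box with brass bands, fixed to the bench. Outer diameter 142, height 66, wall 6, inner diameter 128, inner floor 6 above the bench. Origin: centre of its underside, z up.
- lid: Lid of the box, loose: red disc 142 across and 6 thick, with a plug 114 across reaching 8 below the disc (fits loosely in the box) and a brass knob 22 across, 27 tall on top. Origin: centre of the disc's underside, so 66 above the bench when the lid is on the box and 8 above it when laid on the bench; z up through the knob (knob from z = 6 to 33).
- mat: Round cork mat with a blue edge, 132 across, 1.5 thick, flat on the bench and fixed: the cup's place. Origin: its centre at bench level.
- cup: Copper cup, loose, 180 g: outer diameter 76 at the foot and 104 at the rim, height 66, wall 3, inner floor 4 above its underside. Origin: centre of its underside, z up through the mouth, x towards its wooden handle.
- cup_rim (a point): Centre of the cup's mouth, 66 above its underside; same axes as the cup.
- cup_handle (a point): Middle of the upright bar of the cup's handle, 85 from the cup's axis along its x and 37 above its underside. The bar is 14 (x) by 10 (y) by 54 tall (z), joined to the cup by two arms, also 10 thick in y, at 16 and 58 above the underside. At the rim 26 are left between bar and cup.
- hammer: Bystander: hammer lying on the bench, about 240 long. Leave alone.
- chisel: Bystander: wood chisel lying on the bench, about 200 long along its x, handle 22 thick. Leave alone.
- panel: Bystander: wooden panel 100 by 140 by 16 with a brass inlaid star. Leave alone.
- pencil: Bystander: red marking pencil 130 long, 12 thick. Leave alone.
- boss1: Brass boss (plain round stud), diameter 20, height 14, 25 g; starts in the cup (None if absent). Origin: centre of its underside, z along its axis, towards the end with the dark dot.
- boss2: Brass boss (plain round stud), diameter 20, height 14, 25 g; starts in the cup (None if absent). Origin: centre of its underside, z along its axis, towards the end with the dark dot.
- boss3: Brass boss (plain round stud), diameter 20, height 14, 25 g; starts in the cup (None if absent). Origin: centre of its underside, z along its axis, towards the end with the dark dot.
- boss4: Brass boss (plain round stud), diameter 20, height 14, 25 g; starts in the cup (None if absent). Origin: centre of its underside, z along its axis, towards the end with the dark dot.
- boss5: Brass boss (plain round stud), diameter 20, height 14, 25 g; starts standing loose on the bench (None if absent). Origin: centre of its underside, z along its axis, towards the end with the dark dot.
- boss6: Brass boss (plain round stud), diameter 20, height 14, 25 g; starts standing loose on the bench (None if absent). Origin: centre of its underside, z along its axis, towards the end with the dark dot.
- boss7: Brass boss (plain round stud), diameter 20, height 14, 25 g; starts standing loose on the bench (None if absent). Origin: centre of its underside, z along its axis, towards the end with the dark dot.
- boss8: Brass boss (plain round stud), diameter 20, height 14, 25 g; starts standing loose on the bench (None if absent). Origin: centre of its underside, z along its axis, towards the end with the dark dot.
There are look-alikes about, which are no part of the job. There is more than one size of the lid; the job needs the middle-sized.

How it is judged:
By the outcome, as a careful person would: the job done as asked, in the order asked, and still so for the second after the job is handed in, with the robot touching nothing.
Of boss1, boss2, boss3, boss4 only 2 to 4 are there at a start; the rules pass over those that are not, and their reading is None.
Of boss5, boss6, boss7, boss8 only 2 to 4 are there at a start; the rules pass over those that are not, and their reading is None.
At some moment in a run one of boss5, boss6, boss7, boss8, cup may be knocked a few centimetres aside while the robot is not near it.
It also fails if it takes over 210 s, if anything falls off the work surface, if the arm or the gripper's body presses on something with over 40 N, if the wrist force passes 120 N, or if a joint passes its speed limit or range.

### The arm

A 6-joint arm with a two-finger parallel gripper is mounted at the origin on the work surface. World frame = base frame: x ahead of the robot, y to its left, z up, the work surface at z = 0. Lengths are in m, angles in rad, forces in N, time in s.
With the tool pointing down it reaches from about 0.2 to 0.875 m from the base axis. Payload 3.4 kg.
Tool frame: the origin (TCP) lies midway between the tips of the shut fingers; the grasp point (between the pads) lies r.hold_point_z behind it (r.hold_point_z is the distance from the TCP to the grasp point, in m); z points along the fingers, y is the line along which they close (so a half turn about z gives the same grasp; the last joint's range is limited). The gripper opens to 94 mm and grips with 3 to 60 N. Pads are 16 mm wide; open, the fingers measure 119 mm over their backs; the gripper's body (75 mm by 177 mm) begins 78 mm behind the grasp point.
Start: joints at [-1.442, 0.276, 1.505, -0, 1.361, -0.121], TCP at [0.142, -0.557, 0.166] pointing down, gripper open.
Joint ranges: [-2.89, 2.89], [-0.75, 2.08], [0.22, 2.7], [-1.18, 4.32], [0.11, 2.71], [-2.7, 2.7]. Speed limits (rad/s): [2.57, 2.57, 3.14, 3.14, 3.14, 3.14].

### API

Orientations are given as a unit quaternion [w, x, y, z].
In Python, from workcell import r gives the robot as it stands.
- The arm moves only by the tool apply_moves, never from a script. Its argument "series" is a list of rows, each an object of numbers: "dx", "dy", "dz": the shift along the tool's x, y, z in mm; "ax", "ay", "az": the turn, a rotation vector about the tool's x, y, z in rad. A call has 1 to 12 rows; each row shifts and turns the commanded pose from where the row before left it, along the tool's axes as they then stand; what a row does not reach is not made up. A row lasts 1/8 s, in which the tool goes at most 62.5 mm and 10.7 degrees, less where a joint would pass 70% of its speed; a pose out of reach is approached as far as the arm can. A call is refused whole if a number of a shift passes 62.5 or a number of a turn 0.188, either way. A call with a gripper value outside its range is refused whole. "grip" is the opening, from 0 (shut) to 1 (fully open), set as the call begins (left out, the last holds). The fingers move at their own pace and stop on an object; the grip force is fixed at half the most. Time passes only in rows, so rows that do not move let the fingers close. It gives the time, the measured TCP pose, the force, the opening and the grip force at its end, in the units of the state.
- r.sense(): the state, without advancing time (a new reading comes with each control period).
- r.snapshot(name): name is "scene" or "side" or "wrist"; returns the picture (400x640x3 uint8, blue, green, red); there is no depth.
- r.camera_model(name): a dict with "intrinsics" (3x3 intrinsics, pixels), "dist" ([k1, k2, p1, p2, k3] as OpenCV has them; the pictures are not rectified), "origin" and "attitude" of the camera in the world. Camera axes: x right, y down, z forward; pixel columns grow to the right and rows downward; lengths in m; the calibration is good to about 2 mm. A picture is of the moment at which its call begins: read the wrist's pose just before it. camera_model takes no time and is no camera call; for the wrist camera it gives the pose at the moment of the call.
- r.close_job(): hands the job in; it is judged then, once.
The state is a dict: "time": time; "joint_positions": joint angles; "dq": joint speeds; "joint_torque": joint torques, N m; "position": TCP position; "orientation": TCP orientation; "ft_force": force on the tool from outside, world axes, zero at the start; "torque": the same for the moment, N m; "width": finger opening in m; "grip_force": force on a finger pad.
Only numpy, scipy, OpenCV 4.12 (cv2) and the standard library are available. Lean on these libraries where they do the work, as an engineer would, in place of code of your own. Each camera call takes 0.05 s, during which the arm holds its last target. There are 200 camera calls.

## Working session

There is one attempt and no reset: what is moved stays moved. The work goes in short steps, Python scripts to look and compute and a tool call to move; the robot and the scene stay as the last step left them, time stands still between calls to the robot, and variables do not carry over. Pictures are saved under pics/ and viewed, at most 14 in all, crops included, and the job is handed in when it is done.

Besides the shell and the picture viewer there is one more tool, called as a command line: name --argument value ..., lists and objects as JSON in quotes. apply_moves: Moves the arm, as the interface text tells. Its arguments: {"type":"object","properties":{"series":{"type":"array","items":{"type":"object","properties":{"dx":{"type":"number"},"dy":{"type":"number"},"dz":{"type":"number"},"ax":{"type":"number"},"ay":{"type":"number"},"az":{"type":"number"}}}},"grip":{"type":"number"}},"required":["series"]}

```bash
ls; mkdir -p pics; cat > h.py <<'E'
import numpy as np, cv2
from workcell import r
def snap(cam,name=None):
    m=r.camera_model(cam); im=r.snapshot(cam)
    if name: cv2.imwrite('pics/%s.png'%name,im)
    return im,m
from scipy.spatial.transform import Rotation as Ro
def att(m):
    a=np.array(m['attitude'],float)
    return a if a.shape==(3,3) else Ro.from_quat(a[[1,2,3,0]]).as_matrix()
def ray(m,uv):
    K=np.array(m['intrinsics'],float);d=np.array(m['dist'],float)
    p=cv2.undistortPoints(np.array(uv,float).reshape(-1,1,2),K,d).reshape(-1,2)
    v=np.c_[p,np.ones(len(p))]@att(m).T
    return np.array(m['origin'],float),v/np.linalg.norm(v,axis=1)[:,None]
def onplane(m,uv,z):
    o,v=ray(m,uv); return o+v*((z-o[2])/v[:,2])[:,None]
def tri(m1,u1,m2,u2):
    o1,v1=ray(m1,[u1]);o2,v2=ray(m2,[u2]);v1=v1[0];v2=v2[0]
    s=np.linalg.lstsq(np.c_[v1,-v2],o2-o1,rcond=None)[0]
    a=o1+s[0]*v1;b=o2+s[1]*v2
    return (a+b)/2,np.linalg.norm(a-b)
def proj(m,P):
    R=att(m).T;t=-R@np.array(m['origin'],float)
    return cv2.projectPoints(np.array(P,float).reshape(-1,1,3),cv2.Rodrigues(R)[0],t,np.array(m['intrinsics'],float),np.array(m['dist'],float))[0].reshape(-1,2)
E
python3 - <<'E'
from h import *
for c in('scene','side','wrist'):
    im,m=snap(c,c+'0'); print(c,np.round(m['origin'],3),np.round(att(m)[:,2],3),m['intrinsics'][0][0])
print({k:np.round(v,3) for k,v in r.sense().items()},r.hold_point_z)
E
```

```text
pics
scene [1.288 0.992 0.93 ] [-0.488 -0.661 -0.57 ] 476.8448737749955
side [ 0.038 -0.677  1.046] [ 0.401  0.522 -0.753] 520.1236678443385
wrist [ 0.209 -0.539  0.384] [-0.233 -0.058 -0.971] 320.24072276554176
{'time': np.float64(0.15), 'joint_positions': array([-1.442,  0.276,  1.506,  0.   ,  1.361, -0.121]), 'dq': array([-0.001, -0.002, -0.005,  0.001,  0.   , -0.   ]), 'joint_torque': array([ 0.0000e+00, -4.0493e+01, -2.3743e+01,  7.0000e-02,  3.2000e-02,
       -0.0000e+00]), 'position': array([ 0.142, -0.557,  0.165]), 'orientation': array([-0.001,  0.992,  0.125, -0.   ]), 'ft_force': array([0.329, 0.459, 0.175]), 'torque': array([-0.024, -0.003, -0.013]), 'grip_force': np.float64(0.0), 'width': np.float64(0.094)} 0.0188
```

View pics/scene0.png

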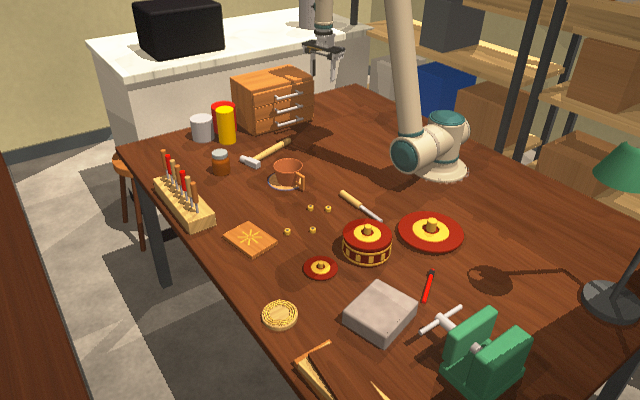

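View pics/side0.png

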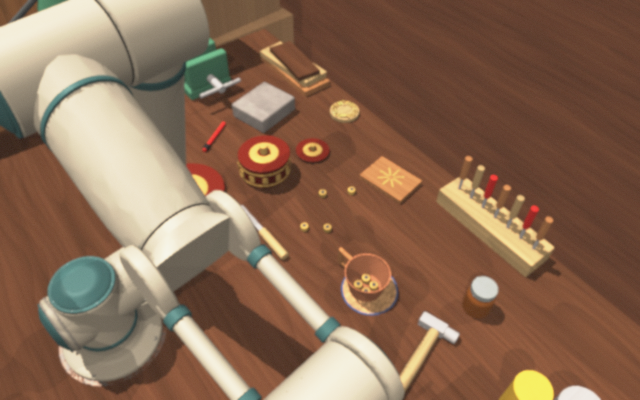

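The scene view shows the cup at (288,172) with its handle towards (301,183), and four loose bosses at (310,207), (328,208), (287,231) and (313,229). There are three lids: on the box (367,238), large (431,232) and small (320,267). The side view shows bosses at (304,226), (327,227), (322,193) and (351,190), plus four inside the cup (368,283). I'll measure these and enlarge the lids and cup.

```bash
cat > m1.py <<'E'
from h import *
a,ma=snap('scene');b,mb=snap('side')
def blobs(im,box,lo,hi,amin):
    x0,y0,x1,y1=box
    h=cv2.cvtColor(im,cv2.COLOR_BGR2HSV)[y0:y1,x0:x1]
    k=cv2.inRange(h,lo,hi);n,l,s,c=cv2.connectedComponentsWithStats(k)
    return [(np.round(c[i]+[x0,y0],1),s[i][4],s[i][2:4]) for i in range(1,n) if s[i][4]>=amin]
Y=((18,110,120),(35,255,255))
A=blobs(a,(275,198,340,242),*Y,8);B=blobs(b,(295,180,362,236),*Y,8)
for c in A+B: print(c)
for c in A:
  for d in B:
    p,e=tri(ma,c[0],mb,d[0])
    if e<.012 and abs(p[2]-.01)<.02: print(c[0],d[0],np.round(p,3),round(e,4))
for n,im,m in(('scene',a,ma),('side',b,mb)):
  for c in blobs(im,(290 if n=='scene' else 170,130,480,290) ,(0,150,60),(6,255,255),80)+blobs(im,(290 if n=='scene' else 170,130,480,290) ,(18,110,120),(35,255,255),40): print(n,c)
def crop(im,x0,y0,x1,y1): return cv2.resize(im[y0:y1,x0:x1],(400,300),interpolation=cv2.INTER_CUBIC)
cv2.imwrite('pics/c1.png',np.vstack([np.hstack([crop(a,300,190,480,325),crop(b,160,110,360,260)]),np.hstack([crop(a,250,150,330,210),crop(b,320,235,420,310)])]))
E
python3 m1.py
```

```text
(array([310. , 207.6]), np.int32(25), array([5, 6], dtype=int32))
(array([328. , 208.5]), np.int32(25), array([5, 6], dtype=int32))
(array([312.4, 229.7]), np.int32(29), array([6, 6], dtype=int32))
(array([287. , 231.3]), np.int32(29), array([7, 7], dtype=int32))
(array([351. , 190.3]), np.int32(35), array([7, 7], dtype=int32))
(array([322.1, 193.2]), np.int32(35), array([7, 7], dtype=int32))
(array([304.2, 226.6]), np.int32(46), array([7, 8], dtype=int32))
(array([326.9, 227.8]), np.int32(40), array([7, 8], dtype=int32))
[310.  207.6] [326.9 227.8] [ 0.555 -0.053  0.008] 0.0011
[328.  208.5] [304.2 226.6] [ 0.51  -0.015  0.008] 0.0009
[312.4 229.7] [322.1 193.2] [0.616 0.048 0.008] 0.0005
[287.  231.3] [351.  190.3] [0.685 0.01  0.008] 0.0006
scene (array([430.5, 232.5]), np.int32(1409), array([66, 42], dtype=int32))
scene (array([367.3, 236. ]), np.int32(876), array([49, 35], dtype=int32))
scene (array([320.3, 268. ]), np.int32(424), array([35, 25], dtype=int32))
scene (array([350.6, 197.2]), np.int32(77), array([20, 15], dtype=int32))
scene (array([430.6, 229.7]), np.int32(572), a
[... 502 characters left out ...]
, np.int32(386), array([34, 25], dtype=int32))
side (array([207.8, 175.2]), np.int32(518), array([39, 29], dtype=int32))
side (array([263.2, 152.6]), np.int32(391), array([29, 20], dtype=int32))
side (array([311.8, 149.3]), np.int32(136), array([17, 12], dtype=int32))
side (array([390.5, 176.9]), np.int32(163), array([26, 19], dtype=int32))
side (array([200.6, 183.1]), np.int32(143), array([15, 19], dtype=int32))
side (array([304.2, 226.6]), np.int32(46), array([7, 8], dtype=int32))
side (array([326.9, 227.8]), np.int32(40), array([7, 8], dtype=int32))
side (array([365.4, 278.4]), np.int32(44), array([8, 8], dtype=int32))
side (array([373. , 284.9]), np.int32(44), array([9, 8], dtype=int32))
```

View pics/c1.png

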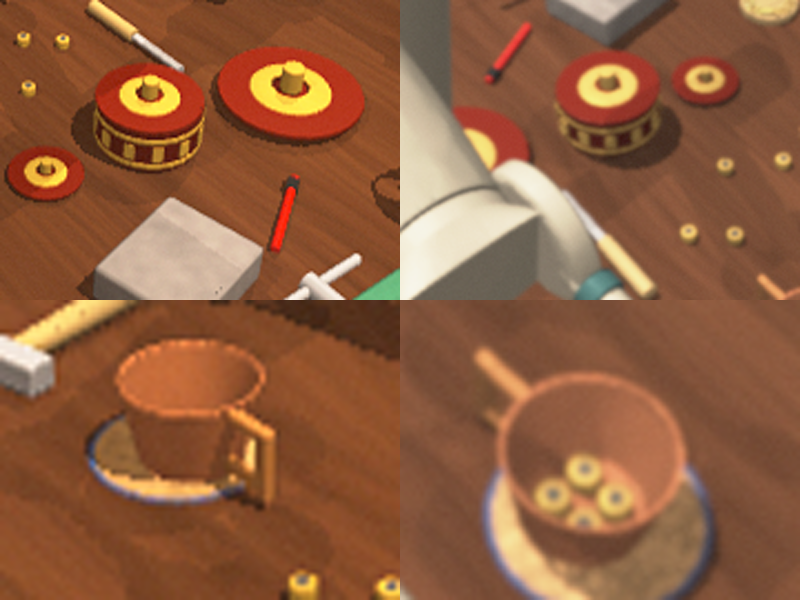

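The crop confirms the lids. The one on the box is between the large one (about 66 px wide) and the small one (about 35 px) and matches the box, so it is the middle-sized lid. The cup holds four bosses. Next I measure the cup, mat, box and handle.

```bash
cat > m2.py <<'E'
from h import *
a,ma=snap('scene');b,mb=snap('side')
def ell(im,box,rngs,amin=30):
    x0,y0,x1,y1=box
    h=cv2.cvtColor(im,cv2.COLOR_BGR2HSV)[y0:y1,x0:x1]
    k=sum(cv2.inRange(h,*q) for q in rngs)
    k=cv2.morphologyEx(k,cv2.MORPH_OPEN,np.ones((2,2)))
    n,l,s,c=cv2.connectedComponentsWithStats(k); i=1+np.argmax(s[1:,4])
    p=np.argwhere(l==i)[:,::-1]+[x0,y0]
    return p,cv2.fitEllipse(cv2.convexHull(p.astype(np.int32)))
R=((0,150,100),(6,255,255));Y=((18,110,120),(35,255,255))
_,ea=ell(a,(335,210,398,262),[R]);_,eb=ell(b,(232,130,295,180),[R])
print('lid',ea,eb,tri(ma,ea[0],mb,eb[0]))
BL=((100,60,40),(135,255,255))
pa,ma_=ell(a,(255,150,320,200),[BL]);pb,mb_=ell(b,(330,250,410,320),[BL])
print('mat',ma_,mb_); print(tri(ma,ma_[0],mb,mb_[0]))
for n,m,p in(('a',ma,pa),('b',mb,pb)):
    P=onplane(m,p,.0015)[:,:2];A=np.c_[2*P,np.ones(len(P))];s=np.linalg.lstsq(A,(P**2).sum(1),rcond=None)[0]
    print(n,len(p),s[:2],np.sqrt(s[2]+s[0]**2+s[1]**2))
# rim bright: print handle tri, rim pts by hand
print('bar top',tri(ma,(302,177),mb,(341.5,249.5)))
C=((3,90,60),(14,255,255))
k=cv2.inRange(cv2.cvtColor(a,cv2.COLOR_BGR2HSV),*C)
big=np.hstack([cv2.resize(a[150:210,255:325],None,fx=6,fy=8,interpolation=2)[:480,:400],cv2.resize(b[240:315,330:405],None,fx=5.33,fy=6.4,interpolation=2)[:480,:400]])
cv2.imwrite('pics/c2.png',big)
E
python3 m2.py
```

```text
lid ((368.24267578125, 235.2299041748047), (31.84393882751465, 49.20244598388672), 97.81670379638672) ((264.3203125, 154.31944274902344), (37.224002838134766, 52.33442687988281), 83.58161163330078) (array([0.54274021, 0.21615913, 0.0641161 ]), np.float64(0.005821778048062157))Traceback (most recent call last):
  File "m2.py", line 15, in <module>
    pa,ma_=ell(a,(255,150,320,200),[BL]);pb,mb_=ell(b,(330,250,410,320),[BL])
           ~~~^^^^^^^^^^^^^^^^^^^^^^^^^^
  File "m2.py", line 8, in ell
    n,l,s,c=cv2.connectedComponentsWithStats(k); i=1+np.argmax(s[1:,4])
                                                     ~~~~~~~~~^^^^^^^^^
    return _wrapfunc(a, 'argmax', axis=axis, out=out, **kwds)
    return bound(*args, **kwds)
ValueError: attempt to get argmax of an empty sequence
```

```bash
cat > m2.py <<'E'
from h import *
a,ma=snap('scene');b,mb=snap('side')
def mat(im,m,box):
    x0,y0,x1,y1=box
    c=im[y0:y1,x0:x1].astype(int); k=(c[...,0]>c[...,2]+8)
    p=np.argwhere(k)[:,::-1]+[x0,y0]
    P=onplane(m,p,.0015)[:,:2]
    for _ in range(3):
        s=np.linalg.lstsq(np.c_[2*P,np.ones(len(P))],(P**2).sum(1),rcond=None)[0]
        rad=np.sqrt(s[2]+s[0]**2+s[1]**2); d=abs(np.hypot(*(P-s[:2]).T)-rad); P=P[d<.008]
    print('mat',len(P),s[:2],rad)
mat(a,ma,(255,150,320,200));mat(b,mb,(330,250,410,320))
print('rim',tri(ma,(288.2,166),mb,(367.8,272.3)))
print('bar top',tri(ma,(302,176),mb,(341.5,249.5)))
big=np.hstack([cv2.resize(a[150:210,260:310],None,fx=8,fy=8,interpolation=2),cv2.resize(b[240:315,335:397],None,fx=6.4,fy=6.4,interpolation=2)])
cv2.imwrite('pics/c2.png',big)
E
python3 m2.py
```

```text
mat 7 [ 0.52436504 -0.24823532] 0.06545123360015521
mat 7 [ 0.50806041 -0.23375947] 0.04198392061374014
rim (array([ 0.52097967, -0.23952729,  0.06394009]), np.float64(0.00338592804666652))
bar top (array([ 0.51558368, -0.15642217,  0.06300298]), np.float64(0.001538074904902933))
```

View pics/c2.png

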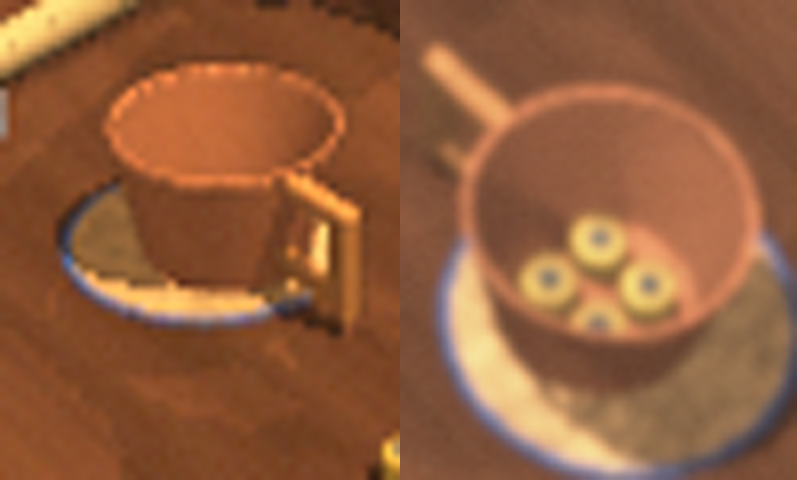

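The enlarged view shows the rim centre at scene (288,165.5) and side (368,273), with the handle bar's outer top at scene (303,176) and side (341,249). So the cup axis is at about (0.521,-0.240) and the handle points along +y. The heights I measured (0.064 for the rim, 0.008 for the mid-boss) agree with the text. Now I move towards the bosses with the tool aligned to the world axes.

apply_moves --series '[{"az":0.125},{"az":0.126},{"dx":34.4,"dy":-42},{"dx":34.4,"dy":-42},{"dx":34.4,"dy":-42},{"dx":34.4,"dy":-42},{"dx":34.4,"dy":-42},{"dx":34.4,"dy":-42},{"dx":34.4,"dy":-42},{"dx":34.4,"dy":-42},{"dx":34.4,"dy":-42},{"dx":34.4,"dy":-42}]' --grip 0.5

```text
validation failed for argument at $.se...
```

apply_moves --series '[{"dx":20,"dy":-25},{"dx":20,"dy":-25},{}]'

```text
validation failed for argument at $.se...
```

```bash
cat > st.py <<'E'
from h import *
s=r.sense(); print({k:np.round(s[k],4) for k in('time','position','orientation','ft_force','width','joint_positions')})
E
python3 st.py; python3 -c "
from h import *
im,m=snap('wrist','w1');print(np.round(m['origin'],4))
import pickle;pickle.dump((im,m),open('w1.pkl','wb'))"
```

```text
{'time': np.float64(0.45), 'position': array([ 0.1421, -0.5571,  0.1657]), 'orientation': array([-0.    ,  0.9922,  0.1246, -0.    ]), 'ft_force': array([-0.3147,  0.293 ,  0.4524]), 'width': np.float64(0.094), 'joint_positions': array([-1.442 ,  0.276 ,  1.505 , -0.    ,  1.3607, -0.121 ])}
[ 0.2094 -0.5389  0.385 ]
```

View pics/w1.png

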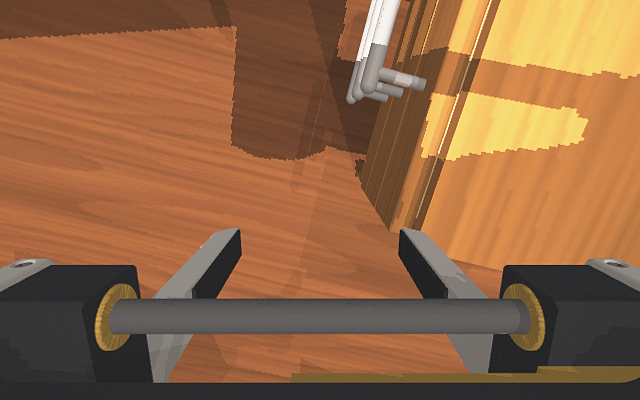

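apply_moves --series '[{"dx":0,"dy":0,"dz":0,"ax":0,"ay":0,"az":0.125},{"dx":0,"dy":0,"dz":0,"ax":0,"ay":0,"az":0.126},{"dx":34.4,"dy":-42,"dz":0,"ax":0,"ay":0,"az":0},{"dx":34.4,"dy":-42,"dz":0,"ax":0,"ay":0,"az":0},{"dx":34.4,"dy":-42,"dz":0,"ax":0,"ay":0,"az":0},{"dx":34.4,"dy":-42,"dz":0,"ax":0,"ay":0,"az":0},{"dx":34.4,"dy":-42,"dz":0,"ax":0,"ay":0,"az":0},{"dx":34.4,"dy":-42,"dz":0,"ax":0,"ay":0,"az":0},{"dx":34.4,"dy":-42,"dz":0,"ax":0,"ay":0,"az":0},{"dx":34.4,"dy":-42,"dz":0,"ax":0,"ay":0,"az":0},{"dx":34.4,"dy":-42,"dz":0,"ax":0,"ay":0,"az":0},{"dx":34.4,"dy":-42,"dz":0,"ax":0,"ay":0,"az":0}]' --grip 0.5

```text
time: 2.0
position: [0.4877, -0.1362, 0.166]
orientation: [0.0, 1.0, -0.001, 0.0]
ft_force: [-0.2, -0.7, -0.3]
width: 0.0468
grip_force: 0.0
```

```bash
python3 st.py
```

```text
{'time': np.float64(2.0), 'position': array([ 0.4877, -0.1362,  0.166 ]), 'orientation': array([ 3.e-04,  1.e+00, -5.e-04,  4.e-04]), 'ft_force': array([-0.1783, -0.7059, -0.2653]), 'width': np.float64(0.0468), 'joint_positions': array([-4.0950e-01,  1.7160e-01,  1.6453e+00, -3.0000e-04,  1.3237e+00,
        1.1624e+00])}
```

```bash
cat >> st.py <<'E'
open('log.txt','a').write(repr([list(map(float,s['joint_positions'])),list(map(float,s['position'])),list(map(float,s['orientation']))])+'\n')
E
python3 st.py; python3 -c "
from h import *
im,m=snap('wrist','w2');print(np.round(m['origin'],4))
import pickle;pickle.dump((im,m),open('w2.pkl','wb'))
print(proj(m,[[.521,-.24,.066],[.555,-.053,.007],[.543,.216,.072]]))"
```

```text
{'time': np.float64(2.0), 'position': array([ 0.4877, -0.1362,  0.166 ]), 'orientation': array([ 3.e-04,  1.e+00, -5.e-04,  4.e-04]), 'ft_force': array([-0.1783, -0.7059, -0.2653]), 'width': np.float64(0.0468), 'joint_positions': array([-4.0950e-01,  1.7160e-01,  1.6453e+00, -3.0000e-04,  1.3237e+00,
        1.1624e+00])}
[ 0.557  -0.135   0.3854]
[[424.90150353 159.26168679]
 [247.95080807 123.96167548]
 [-46.78929929 137.35352962]]
```

View pics/w2.png

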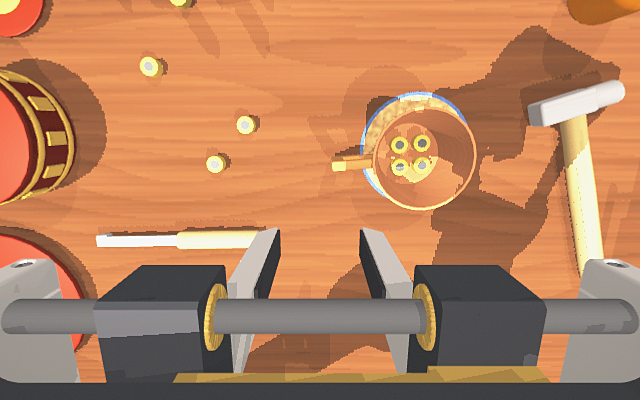

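The wrist view shows the cup rim centred at (424,159), the handle end at (338,165), four bosses inside the cup at (411,155), and loose bosses at (216,163), (247,125), (150,66) and (180,0). Next I check all of them numerically.

```bash
cat > m3.py <<'E'
from h import *
import pickle
im,m=pickle.load(open('w2.pkl','rb'))
h=cv2.cvtColor(im,cv2.COLOR_BGR2HSV)
for u in [(216,163),(247,125),(150.5,66)]:
    x,y=int(u[0]),int(u[1]);g=h[y-14:y+15,x-14:x+15]
    k=cv2.inRange(g,(20,90,120),(35,255,255)); p=np.argwhere(k)[:,::-1]+[x-14,y-14]
    (cx,cy),rad=cv2.minEnclosingCircle(p.astype(np.float32)); print(u,(cx,cy),rad,np.round(onplane(m,[(cx,cy)],.010),4))
print('rim',onplane(m,[(424,159),(372,159),(476,159),(424,108),(424,210)],.066).round(4))
print('handle end',onplane(m,[(332,165),(345,164)],.065).round(4))
c=im.astype(int);k=(c[...,0]>c[...,2]+8)[85:215,350:480];p=np.argwhere(k)[:,::-1]+[350,85]
P=onplane(m,p,.0015)[:,:2]
for _ in range(4):
    s=np.linalg.lstsq(np.c_[2*P,np.ones(len(P))],(P**2).sum(1),rcond=None)[0]
    rad=np.sqrt(s[2]+s[0]**2+s[1]**2); d=abs(np.hypot(*(P-s[:2]).T)-rad); P=P[d<.006]
from scipy.optimize import least_squares
q=least_squares(lambda q:np.hypot(*(P-q).T)-.0655,s[:2],loss='soft_l1',f_scale=.002).x
print('mat',len(P),s[:2],rad,'fixed r',q)
E
python3 m3.py
```

```text
(216, 163) (215.5, 163.5) 9.617792129516602 [[ 0.51   -0.0131  0.01  ]]
(247, 125) (245.05813598632812, 124.29069519042969) 9.230711936950684 [[ 0.5547 -0.0503  0.01  ]]
(150.5, 66) (151.0, 67.0) 12.206655502319336 [[0.6156 0.049  0.01  ]]
rim [[ 0.5213 -0.2391  0.066 ]
 [ 0.5213 -0.1873  0.066 ]
 [ 0.5212 -0.2908  0.066 ]
 [ 0.57   -0.2353  0.066 ]
 [ 0.4686 -0.2432  0.066 ]]
handle end [[ 0.5152 -0.1476  0.065 ]
 [ 0.5162 -0.1606  0.065 ]]
mat 532 [ 0.52573337 -0.24800994] 0.06350988169279717 fixed r [ 0.52361319 -0.24928152]
```

Positions agree to about 2 mm across the three cameras. I pick up boss B at (0.555,-0.051).

apply_moves --series '[{"dx":33.5,"dy":-42.5,"dz":0,"ax":0,"ay":0,"az":0},{"dx":33.5,"dy":-42.5,"dz":0,"ax":0,"ay":0,"az":0},{"dx":0,"dy":0,"dz":45,"ax":0,"ay":0,"az":0},{"dx":0,"dy":0,"dz":45,"ax":0,"ay":0,"az":0},{"dx":0,"dy":0,"dz":45,"ax":0,"ay":0,"az":0},{"dx":0,"dy":0,"dz":20,"ax":0,"ay":0,"az":0},{"dx":0,"dy":0,"dz":7,"ax":0,"ay":0,"az":0},{"dx":0,"dy":0,"dz":0,"ax":0,"ay":0,"az":0}]'

```text
time: 3.05
position: [0.5541, -0.0529, 0.004]
orientation: [0.0, 1.0, -0.001, 0.0]
ft_force: [-0.5, -0.1, -0.3]
width: 0.0468
grip_force: 0.0
```

apply_moves --series '[{"dx":0,"dy":0,"dz":0,"ax":0,"ay":0,"az":0},{"dx":0,"dy":0,"dz":0,"ax":0,"ay":0,"az":0},{"dx":0,"dy":0,"dz":0,"ax":0,"ay":0,"az":0},{"dx":0,"dy":0,"dz":0,"ax":0,"ay":0,"az":0}]' --grip 0

```text
time: 3.55
position: [0.5539, -0.0527, 0.004]
orientation: [0.0, 1.0, -0.001, 0.0]
ft_force: [-0.5, 0.4, 0.6]
width: 0.01
grip_force: 0.0
```

```bash
python3 st.py
```

```text
{'time': np.float64(3.55), 'position': array([ 0.5539, -0.0527,  0.004 ]), 'orientation': array([ 1.e-04,  1.e+00, -6.e-04,  2.e-04]), 'ft_force': array([-0.4729,  0.3571,  0.6474]), 'width': np.float64(0.01), 'joint_positions': array([-2.1990e-01,  3.8590e-01,  1.7802e+00, -1.0000e-04,  9.7500e-01,
        1.3521e+00])}
```

```bash
cat > m4.py <<'E'
from h import *
# loose bosses seen by scene & side
a,ma=snap('scene');b,mb=snap('side');w,mw=snap('wrist','w3')
def bl(im,m,amin,amax):
    k=cv2.inRange(cv2.cvtColor(im,cv2.COLOR_BGR2HSV),(18,100,110),(35,255,255));n,l,s,c=cv2.connectedComponentsWithStats(k)
    out=[]
    for i in range(1,n):
        if amin<=s[i][4]<=amax:
            p=onplane(m,[c[i]],.008)[0]
            if .4<p[0]<.8 and -.16<p[1]<.14: out.append((c[i].round(1).tolist(),int(s[i][4]),p.round(4).tolist()))
    return out
for n,im,m in(('scene',a,ma),('side',b,mb)):
    for o in bl(im,m,10,70): print(n,o)
E
python3 m4.py; python3 st.py
```

```text
scene ([350.4, 196.9], 68, [0.4065, -0.0249, 0.008])
scene ([310.0, 207.7], 24, [0.5556, -0.0521, 0.008])
scene ([327.7, 208.6], 29, [0.5106, -0.0149, 0.008])
scene ([312.3, 229.8], 30, [0.6167, 0.0478, 0.008])
scene ([286.9, 231.4], 28, [0.6857, 0.0096, 0.008])
scene ([255.5, 236.6], 47, [0.7772, -0.0234, 0.008])
side ([352.9, 189.0], 14, [0.6915, 0.0103, 0.008])
side ([303.8, 226.2], 51, [0.5104, -0.0134, 0.008])
side ([326.8, 227.8], 45, [0.5538, -0.0523, 0.008])
side ([341.2, 249.5], 10, [0.541, -0.1264, 0.008])
{'time': np.float64(3.7), 'position': array([ 0.5538, -0.0527,  0.0038]), 'orientation': array([ 1.e-04,  1.e+00, -6.e-04,  0.e+00]), 'ft_force': array([ 0.9255,  0.3101, -0.3398]), 'width': np.float64(0.0011), 'joint_positions': array([-2.1980e-01,  3.8620e-01,  1.7803e+00, -1.0000e-04,  9.7500e-01,
        1.3522e+00])}
```

View pics/w3.png

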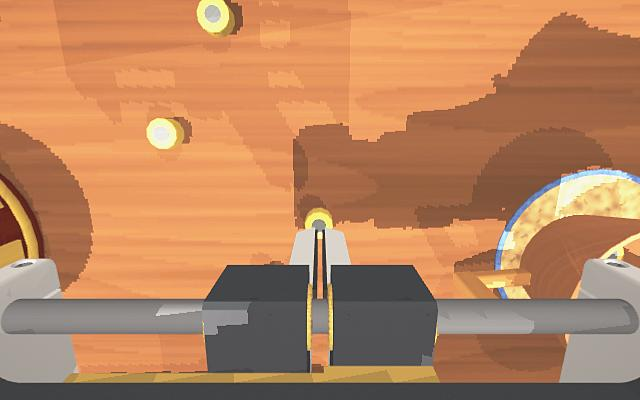

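```bash
python3 -c "
from h import *
m=r.camera_model('wrist');print(np.round(m['origin'],4),att(m).round(3).tolist())
print(proj(m,[[.5538,-.0527,.004],[.5538,-.0527,.023],[.5550,-.0521,.014],[.5550,-.0521,.0],[.565,-.0521,.014]]))
print(onplane(m,[(319,212)],.014),onplane(m,[(163,133)],.014))"
python3 -c "
import cv2
from h import *
a=r.snapshot('scene');b=r.snapshot('side')
cv2.imwrite('pics/c3.png',np.hstack([cv2.resize(a[180:225,280:340],(400,300),interpolation=2),cv2.resize(b[200:245,300:360],(400,300),interpolation=2)]))"
```

```text
[ 0.6231 -0.0516  0.2231] [[-0.001, -0.971, -0.241], [-1.0, 0.001, 0.0], [-0.0, 0.241, -0.971]]
[[321.12459231 221.62957306]
 [321.2668947  230.35069751]
 [320.32112167 224.37021277]
 [320.27305555 218.39214414]
 [320.31546958 210.30029285]]
[[ 0.5638045  -0.05120709  0.014     ]] [[0.61633605 0.04837567 0.014     ]]
```

View pics/c3.png

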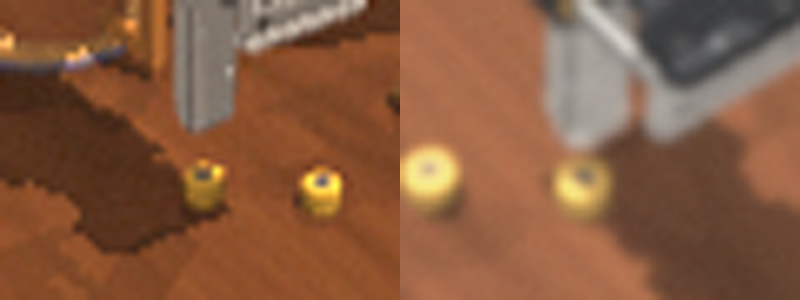

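```bash
python3 -c "
from h import *
ma=r.camera_model('scene');mb=r.camera_model('side')
for v in [(327,222.2),(330,221.5),(335,221),(324,221)]: print(v,tri(ma,(310.7,199.4),mb,v))
print(proj(ma,[.5538,-.0527,.004]),proj(mb,[.5538,-.0527,.004]))
print(proj(ma,[.5538,-.0527,.03]),proj(mb,[.5538,-.0527,.03]))"; python3 st.py
```

```text
(327, 222.2) (array([ 0.5505814 , -0.05603558,  0.03698428]), np.float64(0.0004084221064789161))
(330, 221.5) (array([ 0.55430209, -0.05723602,  0.0380386 ]), np.float64(0.007885857634619462))
(335, 221) (array([ 0.55966144, -0.06038382,  0.03892024]), np.float64(0.02030374763804423))
(324, 221) (array([ 0.54911615, -0.05172779,  0.0386592 ]), np.float64(0.0069547666635548285))
[[310.37639062 208.37313626]] [[326.80453092 228.89789181]]
[[310.40729939 201.94453885]] [[327.05021742 222.504185  ]]
{'time': np.float64(3.8), 'position': array([ 0.5537, -0.0527,  0.0037]), 'orientation': array([ 0.e+00,  1.e+00, -6.e-04, -0.e+00]), 'ft_force': array([-0.4415, -0.166 , -0.2599]), 'width': np.float64(0.0008), 'joint_positions': array([-2.1990e-01,  3.8640e-01,  1.7803e+00, -1.0000e-04,  9.7490e-01,
        1.3522e+00])}
```

Both fixed views show the finger tips about 30 mm above the boss (tips at scene (310.7,199), side (327,222)). So the tips are higher than the TCP reading suggests. I open, lower the tool and feel for the bench in small steps.

apply_moves --series '[{"dx":0,"dy":0,"dz":0,"ax":0,"ay":0,"az":0},{"dx":0,"dy":0,"dz":0,"ax":0,"ay":0,"az":0},{"dx":0,"dy":0,"dz":0,"ax":0,"ay":0,"az":0},{"dx":0,"dy":0,"dz":5,"ax":0,"ay":0,"az":0},{"dx":0,"dy":0,"dz":5,"ax":0,"ay":0,"az":0},{"dx":0,"dy":0,"dz":0,"ax":0,"ay":0,"az":0}]' --grip 0.5

```text
time: 4.55
position: [0.5531, -0.0526, -0.0069]
orientation: [-0.0, 1.0, -0.001, -0.001]
ft_force: [-0.6, -0.3, -0.1]
width: 0.0467
grip_force: 0.0
```

```bash
python3 st.py; python3 -c "
from h import *
a,_=snap('scene');b,_=snap('side')
cv2.imwrite('pics/c4.png',np.hstack([cv2.resize(a[180:225,280:340],(400,300),interpolation=2),cv2.resize(b[200:245,300:360],(400,300),interpolation=2)]))"
```

```text
{'time': np.float64(4.55), 'position': array([ 0.5531, -0.0526, -0.0069]), 'orientation': array([-1.e-04,  1.e+00, -6.e-04, -7.e-04]), 'ft_force': array([-0.6335, -0.3181, -0.1038]), 'width': np.float64(0.0467), 'joint_positions': array([-2.1990e-01,  3.9870e-01,  1.7928e+00, -1.0000e-04,  9.5160e-01,
        1.3521e+00])}
```

View pics/c4.png

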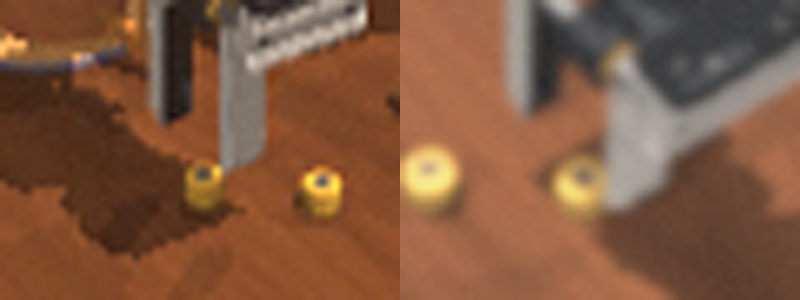

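```bash
python3 -c "
from h import *
ma=r.camera_model('scene');mb=r.camera_model('side')
print(tri(ma,(314.5,205.5),mb,(319,217)),tri(ma,(305.5,198.8),mb,(334.5,230.5)))"
```

```text
(array([ 0.55128489, -0.02784001,  0.02915192]), np.float64(0.006052930022097853)) (array([ 0.55439368, -0.08120564,  0.02652734]), np.float64(0.0011012569123469665))
```

apply_moves --series '[{"dx":1,"dy":0,"dz":5,"ax":0,"ay":0,"az":0},{"dx":1,"dy":0,"dz":5,"ax":0,"ay":0,"az":0},{"dx":0,"dy":0,"dz":2,"ax":0,"ay":0,"az":0},{"dx":0,"dy":0,"dz":0,"ax":0,"ay":0,"az":0}]'

```text
time: 5.15
position: [0.5555, -0.0527, -0.0186]
orientation: [-0.0, 1.0, -0.001, -0.0]
ft_force: [-0.4, 0.5, -0.1]
width: 0.0471
grip_force: 0.0
```

apply_moves --series '[{"dx":0,"dy":0,"dz":2,"ax":0,"ay":0,"az":0},{"dx":0,"dy":0,"dz":0,"ax":0,"ay":0,"az":0}]'

```text
time: 5.4
position: [0.5557, -0.0527, -0.0203]
orientation: [0.0, 1.0, -0.001, -0.0]
ft_force: [0.7, -0.6, 0.3]
width: 0.047
grip_force: 0.0
```

apply_moves --series '[{"dx":0,"dy":0,"dz":2,"ax":0,"ay":0,"az":0},{"dx":0,"dy":0,"dz":0,"ax":0,"ay":0,"az":0}]'

```text
time: 5.65
position: [0.5556, -0.0527, -0.0224]
orientation: [0.0, 1.0, -0.001, -0.0]
ft_force: [0.3, 0.3, 0.7]
width: 0.0468
grip_force: 0.0
```

apply_moves --series '[{"dx":0,"dy":0,"dz":2,"ax":0,"ay":0,"az":0},{"dx":0,"dy":0,"dz":0,"ax":0,"ay":0,"az":0}]'

```text
time: 5.9
position: [0.5556, -0.0527, -0.0244]
orientation: [-0.0, 1.0, -0.001, -0.0]
ft_force: [-1.0, 0.5, 0.3]
width: 0.0473
grip_force: 0.0
```

apply_moves --series '[{"dx":0,"dy":0,"dz":2,"ax":0,"ay":0,"az":0},{"dx":0,"dy":0,"dz":0,"ax":0,"ay":0,"az":0}]'

```text
time: 6.15
position: [0.5556, -0.0527, -0.0264]
orientation: [0.0, 1.0, -0.001, -0.0]
ft_force: [-0.7, -0.4, -0.1]
width: 0.0471
grip_force: 0.0
```

```bash
python3 st.py; python3 -c "
from h import *
a,_=snap('scene');b,_=snap('side')
cv2.imwrite('pics/c5.png',np.hstack([cv2.resize(a[180:225,280:340],(400,300),interpolation=2),cv2.resize(b[200:245,300:360],(400,300),interpolation=2)]))"
```

```text
{'time': np.float64(6.15), 'position': array([ 0.5556, -0.0527, -0.0264]), 'orientation': array([ 0.e+00,  1.e+00, -6.e-04, -2.e-04]), 'ft_force': array([-0.699 , -0.4411, -0.0791]), 'width': np.float64(0.0471), 'joint_positions': array([-2.1910e-01,  4.2460e-01,  1.8099e+00, -1.0000e-04,  9.0740e-01,
        1.3529e+00])}
```

View pics/c5.png

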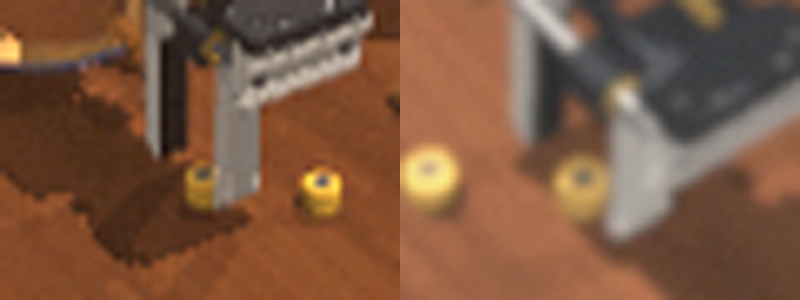

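The tips are now at the boss's base, level with the bench (scene tip (315.7,211), boss bottom (311,211)). I close here. The reading is about 0.03 low along the tool, and I'll allow for that from now on.

apply_moves --series '[{"dx":0,"dy":0,"dz":0,"ax":0,"ay":0,"az":0},{"dx":0,"dy":0,"dz":0,"ax":0,"ay":0,"az":0},{"dx":0,"dy":0,"dz":0,"ax":0,"ay":0,"az":0},{"dx":0,"dy":0,"dz":0,"ax":0,"ay":0,"az":0},{"dx":0,"dy":0,"dz":0,"ax":0,"ay":0,"az":0}]' --grip 0

```text
time: 6.88
position: [0.5567, -0.0529, -0.0255]
orientation: [0.0, 1.0, -0.001, 0.001]
ft_force: [-0.1, -0.2, 5.6]
width: 0.0015
grip_force: 2.8
```

```bash
python3 m4.py; python3 st.py; python3 -c "
from h import *
im=cv2.imread('pics/w3.png');h=cv2.cvtColor(im,cv2.COLOR_BGR2HSV)[150:260,260:380]
k=cv2.inRange(h,(20,90,120),(35,255,255));n,l,s,c=cv2.connectedComponentsWithStats(k)
m=r.camera_model('wrist')
for i in range(1,n):
  if s[i][4]>15: print(s[i],c[i]+[260,150],onplane(m,[c[i]+[260,150]],.01))
"
```

```text
scene ([350.4, 197.0], 70, [0.4068, -0.0245, 0.008])
scene ([310.2, 208.5], 16, [0.5579, -0.048, 0.008])
scene ([327.8, 208.6], 28, [0.5107, -0.0146, 0.008])
scene ([312.4, 229.7], 29, [0.6162, 0.0476, 0.008])
scene ([286.7, 231.3], 30, [0.6858, 0.009, 0.008])
scene ([255.5, 236.6], 48, [0.7772, -0.0235, 0.008])
side ([351.1, 190.0], 41, [0.6854, 0.0104, 0.008])
side ([341.3, 198.0], 10, [0.6463, 0.0038, 0.008])
side ([303.9, 226.2], 48, [0.5104, -0.0136, 0.008])
side ([326.9, 229.6], 21, [0.5506, -0.0571, 0.008])
side ([266.5, 241.0], 13, [0.4088, 0.0042, 0.008])
side ([280.6, 253.8], 18, [0.415, -0.0483, 0.008])
{'time': np.float64(7.025), 'position': array([ 0.5567, -0.0529, -0.0254]), 'orientation': array([ 3.e-04,  1.e+00, -6.e-04,  1.e-03]), 'ft_force': array([1.0159, 0.262 , 6.1899]), 'width': np.float64(0.0005), 'joint_positions': array([-2.1910e-01,  4.2340e-01,  1.8086e+00, -1.0000e-04,  9.0750e-01,
        1.3529e+00])}
[51 75 16  4 34] [319.17647059 226.20588235] [[ 0.56494739 -0.05154992  0.01      ]]
```

The fingers closed on top of the boss (6 N up, boss still at its place). So the tips are at z≈0.014 for a reading of -0.0255, an offset of about 0.040. I raise, open and lower 11 mm further.

apply_moves --series '[{"dx":0,"dy":0,"dz":-6,"ax":0,"ay":0,"az":0},{"dx":0,"dy":0,"dz":0,"ax":0,"ay":0,"az":0}]'

```text
time: 7.28
position: [0.5558, -0.0527, -0.02]
orientation: [0.0, 1.0, -0.001, 0.0]
ft_force: [-0.1, -0.4, 0.5]
width: 0.0002
grip_force: 0.0
```

apply_moves --series '[{"dx":0,"dy":0,"dz":0,"ax":0,"ay":0,"az":0},{"dx":0,"dy":0,"dz":0,"ax":0,"ay":0,"az":0},{"dx":0,"dy":0,"dz":0,"ax":0,"ay":0,"az":0},{"dx":0,"dy":0,"dz":6,"ax":0,"ay":0,"az":0},{"dx":0,"dy":0,"dz":5,"ax":0,"ay":0,"az":0},{"dx":0,"dy":0,"dz":0,"ax":0,"ay":0,"az":0}]' --grip 0.5

```text
time: 8.02
position: [0.5551, -0.0526, -0.032]
orientation: [-0.0, 1.0, -0.001, -0.001]
ft_force: [-0.1, -1.3, 0.2]
width: 0.047
grip_force: 0.0
```

apply_moves --series '[{"dx":0,"dy":0,"dz":3,"ax":0,"ay":0,"az":0},{"dx":0,"dy":0,"dz":0,"ax":0,"ay":0,"az":0}]'

```text
time: 8.28
position: [0.5556, -0.0527, -0.0345]
orientation: [0.0, 1.0, -0.001, -0.0]
ft_force: [0.7, -0.2, -0.0]
width: 0.0467
grip_force: 0.0
```

apply_moves --series '[{"dx":0,"dy":0,"dz":2,"ax":0,"ay":0,"az":0},{"dx":0,"dy":0,"dz":0,"ax":0,"ay":0,"az":0}]'

```text
time: 8.52
position: [0.5556, -0.0527, -0.0364]
orientation: [0.0, 1.0, -0.001, -0.0]
ft_force: [0.2, -0.8, 0.0]
width: 0.0471
grip_force: 0.0
```

apply_moves --series '[{"dx":0,"dy":0,"dz":0,"ax":0,"ay":0,"az":0},{"dx":0,"dy":0,"dz":0,"ax":0,"ay":0,"az":0},{"dx":0,"dy":0,"dz":0,"ax":0,"ay":0,"az":0},{"dx":0,"dy":0,"dz":0,"ax":0,"ay":0,"az":0}]' --grip 0

```text
time: 9.02
position: [0.5558, -0.0527, -0.0362]
orientation: [0.0, 1.0, -0.001, 0.0]
ft_force: [0.1, -0.8, -0.2]
width: 0.0188
grip_force: 30.0
```

The boss is gripped at 30 N. I carry it to the cup.

apply_moves --series '[{"dx":0,"dy":0,"dz":-40,"ax":0,"ay":0,"az":0},{"dx":0,"dy":0,"dz":-40,"ax":0,"ay":0,"az":0},{"dx":0,"dy":0,"dz":-30,"ax":0,"ay":0,"az":0},{"dx":-9,"dy":47.5,"dz":0,"ax":0,"ay":0,"az":0},{"dx":-9,"dy":47.5,"dz":0,"ax":0,"ay":0,"az":0},{"dx":-9,"dy":47.5,"dz":0,"ax":0,"ay":0,"az":0},{"dx":-9,"dy":47.5,"dz":0,"ax":0,"ay":0,"az":0},{"dx":0,"dy":0,"dz":0,"ax":0,"ay":0,"az":0},{"dx":0,"dy":0,"dz":35,"ax":0,"ay":0,"az":0},{"dx":0,"dy":0,"dz":35,"ax":0,"ay":0,"az":0},{"dx":0,"dy":0,"dz":0,"ax":0,"ay":0,"az":0}]'

```text
time: 10.4
position: [0.5172, -0.2401, 0.0014]
orientation: [-0.002, 1.0, -0.0, -0.003]
ft_force: [0.4, -0.0, -0.2]
width: 0.0189
grip_force: 30.0
```

```bash
python3 st.py; python3 m4.py; python3 -c "
from h import *
cv2.imwrite('pics/c6.png',np.hstack([cv2.resize(cv2.imread('pics/w3.png'),(480,300)),cv2.resize(r.snapshot('side')[235:310,320:400],(320,300),interpolation=2)]))"
```

```text
{'time': np.float64(10.4), 'position': array([ 0.5172, -0.2401,  0.0014]), 'orientation': array([-1.9e-03,  1.0e+00, -3.0e-04, -2.8e-03]), 'ft_force': array([ 0.3588, -0.0253, -0.1931]), 'width': np.float64(0.0189), 'joint_positions': array([-5.5690e-01,  4.1010e-01,  1.7455e+00,  4.0000e-04,  9.9280e-01,
        1.0142e+00])}
scene ([327.9, 208.6], 27, [0.5105, -0.0143, 0.008])
scene ([312.4, 229.7], 31, [0.6164, 0.0475, 0.008])
scene ([246.0, 234.3], 34, [0.7954, -0.0496, 0.008])
scene ([286.9, 231.2], 31, [0.685, 0.0087, 0.008])
scene ([255.3, 236.8], 46, [0.7785, -0.0227, 0.008])
side ([351.0, 190.1], 43, [0.685, 0.0103, 0.008])
side ([322.0, 192.7], 41, [0.6165, 0.0493, 0.008])
side ([303.8, 226.1], 53, [0.5106, -0.0132, 0.008])
side ([268.9, 243.5], 14, [0.4093, -0.0057, 0.008])
side ([347.1, 255.0], 10, [0.5422, -0.1477, 0.008])
```

View pics/c6.png

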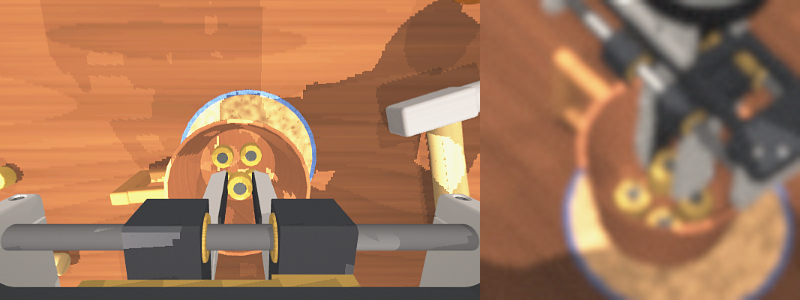

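The wrist view shows the boss held between the fingers well inside the cup (240,187). I release it and fetch boss A at (0.5105,-0.014).

apply_moves --series '[{"dx":0,"dy":0,"dz":0,"ax":0,"ay":0,"az":0},{"dx":0,"dy":0,"dz":0,"ax":0,"ay":0,"az":0},{"dx":0,"dy":0,"dz":-40,"ax":0,"ay":0,"az":0},{"dx":0,"dy":0,"dz":-40,"ax":0,"ay":0,"az":0},{"dx":-1.8,"dy":-45.8,"dz":0,"ax":0,"ay":0,"az":0},{"dx":-1.8,"dy":-45.8,"dz":0,"ax":0,"ay":0,"az":0},{"dx":-1.8,"dy":-45.8,"dz":0,"ax":0,"ay":0,"az":0},{"dx":-1.8,"dy":-45.8,"dz":0,"ax":0,"ay":0,"az":0},{"dx":-1.8,"dy":-45.8,"dz":0,"ax":0,"ay":0,"az":0},{"dx":0,"dy":0,"dz":0,"ax":0,"ay":0,"az":0}]' --grip 0.36

```text
time: 11.85
position: [0.5103, -0.0111, 0.0842]
orientation: [-0.0, 1.0, 0.001, 0.0]
ft_force: [0.5, -0.9, 1.0]
width: 0.0337
grip_force: 0.0
```

apply_moves --series '[{"dx":0,"dy":0,"dz":40,"ax":0,"ay":0,"az":0},{"dx":0,"dy":0,"dz":40,"ax":0,"ay":0,"az":0},{"dx":0,"dy":0,"dz":30,"ax":0,"ay":0,"az":0},{"dx":0,"dy":0,"dz":7,"ax":0,"ay":0,"az":0},{"dx":0,"dy":0,"dz":0,"ax":0,"ay":0,"az":0}]' --grip 0.5

```text
time: 12.48
position: [0.5113, -0.0144, -0.033]
orientation: [0.0, 1.0, -0.001, 0.0]
ft_force: [-0.7, -0.1, 0.3]
width: 0.0471
grip_force: 0.0
```

```bash
python3 st.py; python3 m4.py
```

```text
{'time': np.float64(12.475), 'position': array([ 0.5113, -0.0144, -0.033 ]), 'orientation': array([ 2.e-04,  1.e+00, -9.e-04,  2.e-04]), 'ft_force': array([-0.6566, -0.1422,  0.3155]), 'width': np.float64(0.0471), 'joint_positions': array([-1.6400e-01,  3.7770e-01,  1.9203e+00, -4.0000e-04,  8.4320e-01,
        1.4089e+00])}
scene ([353.6, 199.2], 47, [0.4061, -0.0083, 0.008])
scene ([327.5, 208.7], 22, [0.5117, -0.0148, 0.008])
scene ([312.5, 229.7], 29, [0.616, 0.0478, 0.008])
scene ([286.9, 231.2], 31, [0.685, 0.0087, 0.008])
scene ([255.5, 236.5], 49, [0.777, -0.0237, 0.008])
side ([351.0, 190.0], 42, [0.6853, 0.0104, 0.008])
side ([322.4, 192.5], 37, [0.6177, 0.0492, 0.008])
side ([318.3, 199.4], 28, [0.5943, 0.0363, 0.008])
side ([304.0, 226.6], 42, [0.51, -0.0147, 0.008])
side ([275.5, 248.3], 39, [0.4143, -0.0275, 0.008])
side ([345.0, 253.2], 29, [0.5414, -0.1405, 0.008])
```

apply_moves --series '[{"dx":0,"dy":0,"dz":3,"ax":0,"ay":0,"az":0},{"dx":0,"dy":0,"dz":0,"ax":0,"ay":0,"az":0}]'

```text
time: 12.88
position: [0.5109, -0.0136, -0.0359]
orientation: [0.0, 1.0, -0.001, 0.0]
ft_force: [0.2, -0.0, -0.3]
width: 0.0472
grip_force: 0.0
```

apply_moves --series '[{"dx":0,"dy":0,"dz":0,"ax":0,"ay":0,"az":0},{"dx":0,"dy":0,"dz":0,"ax":0,"ay":0,"az":0},{"dx":0,"dy":0,"dz":0,"ax":0,"ay":0,"az":0},{"dx":0,"dy":0,"dz":0,"ax":0,"ay":0,"az":0}]' --grip 0

```text
time: 13.38
position: [0.5108, -0.0136, -0.0363]
orientation: [0.0, 1.0, -0.001, 0.0]
ft_force: [1.1, -0.7, 1.0]
width: 0.019
grip_force: 30.0
```

apply_moves --series '[{"dx":0,"dy":0,"dz":-40,"ax":0,"ay":0,"az":0},{"dx":0,"dy":0,"dz":-40,"ax":0,"ay":0,"az":0},{"dx":0,"dy":0,"dz":-30,"ax":0,"ay":0,"az":0},{"dx":2.6,"dy":45.4,"dz":0,"ax":0,"ay":0,"az":0},{"dx":2.6,"dy":45.4,"dz":0,"ax":0,"ay":0,"az":0},{"dx":2.6,"dy":45.4,"dz":0,"ax":0,"ay":0,"az":0},{"dx":2.6,"dy":45.4,"dz":0,"ax":0,"ay":0,"az":0},{"dx":2.6,"dy":45.4,"dz":0,"ax":0,"ay":0,"az":0},{"dx":0,"dy":0,"dz":0,"ax":0,"ay":0,"az":0}]'

```text
time: 14.5
position: [0.5238, -0.2439, 0.0734]
orientation: [0.001, 1.0, -0.002, 0.0]
ft_force: [-0.7, 0.4, -0.9]
width: 0.019
grip_force: 30.0
```

```bash
cat > m5.py <<'E'
from h import *
# cup check: reference rim/handle appearance in the scene camera vs start
a=r.snapshot('scene');ref=cv2.imread('pics/scene0.png')
t=ref[155:200,266:306];s=a[140:215,251:321]
q=cv2.matchTemplate(s,t,cv2.TM_CCOEFF_NORMED);_,v,_,p=cv2.minMaxLoc(q);print('cup shift px',np.array(p)-15,round(v,2))
E
python3 m5.py;python3 st.py
```

```text
cup shift px [0 0] 0.86
{'time': np.float64(14.55), 'position': array([ 0.5232, -0.2417,  0.0733]), 'orientation': array([-3.0e-04,  1.0e+00, -1.9e-03, -3.0e-04]), 'ft_force': array([-0.2193,  0.6496, -0.8388]), 'width': np.float64(0.0189), 'joint_positions': array([-5.5360e-01,  3.4380e-01,  1.6455e+00,  2.0000e-04,  1.1532e+00,
        1.0209e+00])}
```

apply_moves --series '[{"dx":0,"dy":0,"dz":35,"ax":0,"ay":0,"az":0},{"dx":0,"dy":0,"dz":35,"ax":0,"ay":0,"az":0},{"dx":0,"dy":0,"dz":0,"ax":0,"ay":0,"az":0}]'

```text
time: 14.92
position: [0.5209, -0.2377, 0.0015]
orientation: [-0.002, 1.0, -0.0, -0.003]
ft_force: [-0.3, 0.9, -0.4]
width: 0.0189
grip_force: 30.0
```

apply_moves --series '[{"dx":0,"dy":0,"dz":0,"ax":0,"ay":0,"az":0},{"dx":0,"dy":0,"dz":0,"ax":0,"ay":0,"az":0},{"dx":0,"dy":0,"dz":-40,"ax":0,"ay":0,"az":0},{"dx":0,"dy":0,"dz":-40,"ax":0,"ay":0,"az":0},{"dx":15.5,"dy":-48.2,"dz":0,"ax":0,"ay":0,"az":0},{"dx":15.5,"dy":-48.2,"dz":0,"ax":0,"ay":0,"az":0},{"dx":15.5,"dy":-48.2,"dz":0,"ax":0,"ay":0,"az":0},{"dx":15.5,"dy":-48.2,"dz":0,"ax":0,"ay":0,"az":0},{"dx":15.5,"dy":-48.2,"dz":0,"ax":0,"ay":0,"az":0},{"dx":15.5,"dy":-48.2,"dz":0,"ax":0,"ay":0,"az":0},{"dx":0,"dy":0,"dz":0,"ax":0,"ay":0,"az":0}]' --grip 0.36

```text
time: 16.3
position: [0.6183, 0.0519, 0.0851]
orientation: [-0.0, 1.0, 0.002, 0.001]
ft_force: [0.0, -0.1, 0.9]
width: 0.0335
grip_force: 0.0
```

apply_moves --series '[{"dx":0,"dy":0,"dz":40,"ax":0,"ay":0,"az":0},{"dx":0,"dy":0,"dz":40,"ax":0,"ay":0,"az":0},{"dx":0,"dy":0,"dz":30,"ax":0,"ay":0,"az":0},{"dx":0,"dy":0,"dz":7,"ax":0,"ay":0,"az":0},{"dx":0,"dy":0,"dz":0,"ax":0,"ay":0,"az":0}]' --grip 0.5

```text
time: 16.92
position: [0.6174, 0.0477, -0.0325]
orientation: [0.0, 1.0, -0.001, 0.0]
ft_force: [0.3, 0.1, 0.9]
width: 0.0475
grip_force: 0.0
```

```bash
python3 st.py; python3 m4.py
```

```text
{'time': np.float64(16.925), 'position': array([ 0.6174,  0.0477, -0.0325]), 'orientation': array([ 2.e-04,  1.e+00, -9.e-04,  5.e-04]), 'ft_force': array([0.2716, 0.0851, 0.8721]), 'width': np.float64(0.0475), 'joint_positions': array([-3.5000e-02,  5.0420e-01,  1.6761e+00, -4.0000e-04,  9.6040e-01,
        1.5379e+00])}
scene ([312.0, 229.7], 25, [0.6174, 0.047, 0.008])
scene ([286.8, 231.3], 28, [0.6858, 0.0091, 0.008])
scene ([255.5, 236.5], 48, [0.7772, -0.0236, 0.008])
side ([336.7, 164.4], 24, [0.7148, 0.1095, 0.008])
side ([351.0, 190.3], 43, [0.6847, 0.0096, 0.008])
side ([322.3, 193.2], 34, [0.6161, 0.0474, 0.008])
side ([274.9, 248.5], 29, [0.4128, -0.0272, 0.008])
```

apply_moves --series '[{"dx":0,"dy":0,"dz":3,"ax":0,"ay":0,"az":0},{"dx":0,"dy":0,"dz":0,"ax":0,"ay":0,"az":0}]'

```text
time: 17.32
position: [0.617, 0.0485, -0.0359]
orientation: [0.0, 1.0, -0.001, 0.0]
ft_force: [0.4, 0.0, 0.4]
width: 0.0472
grip_force: 0.0
```

apply_moves --series '[{"dx":0,"dy":0,"dz":0,"ax":0,"ay":0,"az":0},{"dx":0,"dy":0,"dz":0,"ax":0,"ay":0,"az":0},{"dx":0,"dy":0,"dz":0,"ax":0,"ay":0,"az":0},{"dx":0,"dy":0,"dz":0,"ax":0,"ay":0,"az":0}]' --grip 0

```text
time: 17.82
position: [0.6169, 0.0484, -0.0363]
orientation: [0.0, 1.0, -0.001, -0.0]
ft_force: [-0.2, -0.6, 0.8]
width: 0.0189
grip_force: 30.0
```

apply_moves --series '[{"dx":0,"dy":0,"dz":-40,"ax":0,"ay":0,"az":0},{"dx":0,"dy":0,"dz":-40,"ax":0,"ay":0,"az":0},{"dx":0,"dy":0,"dz":-30,"ax":0,"ay":0,"az":0},{"dx":-16.7,"dy":48,"dz":0,"ax":0,"ay":0,"az":0},{"dx":-16.7,"dy":48,"dz":0,"ax":0,"ay":0,"az":0},{"dx":-16.7,"dy":48,"dz":0,"ax":0,"ay":0,"az":0},{"dx":-16.7,"dy":48,"dz":0,"ax":0,"ay":0,"az":0},{"dx":-16.7,"dy":48,"dz":0,"ax":0,"ay":0,"az":0},{"dx":-16.7,"dy":48,"dz":0,"ax":0,"ay":0,"az":0},{"dx":0,"dy":0,"dz":0,"ax":0,"ay":0,"az":0}]'

```text
time: 19.08
position: [0.5153, -0.2427, 0.0737]
orientation: [0.001, 1.0, -0.003, -0.0]
ft_force: [-0.2, 0.7, 0.1]
width: 0.0186
grip_force: 30.0
```

```bash
python3 m5.py;python3 st.py; python3 m4.py
```

```text
cup shift px [0 0] 0.84
{'time': np.float64(19.125), 'position': array([ 0.5157, -0.2406,  0.0736]), 'orientation': array([-2.0e-04,  1.0e+00, -2.2e-03, -1.0e-04]), 'ft_force': array([-0.2575,  0.2718, -0.6031]), 'width': np.float64(0.0188), 'joint_positions': array([-5.5900e-01,  3.3320e-01,  1.6613e+00,  3.0000e-04,  1.1474e+00,
        1.0161e+00])}
scene ([246.1, 234.3], 35, [0.7953, -0.0493, 0.008])
scene ([286.8, 231.3], 30, [0.6856, 0.0089, 0.008])
scene ([255.5, 236.2], 46, [0.7763, -0.0249, 0.008])
side ([349.6, 188.8], 17, [0.685, 0.0162, 0.008])
side ([388.5, 231.0], 28, [0.6723, -0.1534, 0.008])
side ([271.9, 246.8], 25, [0.4097, -0.0185, 0.008])
side ([347.1, 255.0], 12, [0.5422, -0.1477, 0.008])
```

apply_moves --series '[{"dx":0,"dy":0,"dz":35,"ax":0,"ay":0,"az":0},{"dx":0,"dy":0,"dz":35,"ax":0,"ay":0,"az":0},{"dx":0,"dy":0,"dz":0,"ax":0,"ay":0,"az":0}]'

```text
time: 19.65
position: [0.517, -0.2379, 0.0033]
orientation: [-0.0, 1.0, 0.001, -0.0]
ft_force: [-0.1, 0.6, -0.7]
width: 0.0194
grip_force: 30.0
```

apply_moves --series '[{"dx":0,"dy":0,"dz":0,"ax":0,"ay":0,"az":0},{"dx":0,"dy":0,"dz":0,"ax":0,"ay":0,"az":0},{"dx":0,"dy":0,"dz":-40,"ax":0,"ay":0,"az":0},{"dx":0,"dy":0,"dz":-40,"ax":0,"ay":0,"az":0},{"dx":28.1,"dy":-41.6,"dz":0,"ax":0,"ay":0,"az":0},{"dx":28.1,"dy":-41.6,"dz":0,"ax":0,"ay":0,"az":0},{"dx":28.1,"dy":-41.6,"dz":0,"ax":0,"ay":0,"az":0},{"dx":28.1,"dy":-41.6,"dz":0,"ax":0,"ay":0,"az":0},{"dx":28.1,"dy":-41.6,"dz":0,"ax":0,"ay":0,"az":0},{"dx":28.1,"dy":-41.6,"dz":0,"ax":0,"ay":0,"az":0},{"dx":0,"dy":0,"dz":0,"ax":0,"ay":0,"az":0}]' --grip 0.36

```text
time: 21.02
position: [0.6868, 0.0135, 0.0834]
orientation: [-0.0, 1.0, 0.002, 0.001]
ft_force: [0.4, 0.7, 0.1]
width: 0.0337
grip_force: 0.0
```

apply_moves --series '[{"dx":0,"dy":0,"dz":40,"ax":0,"ay":0,"az":0},{"dx":0,"dy":0,"dz":40,"ax":0,"ay":0,"az":0},{"dx":0,"dy":0,"dz":30,"ax":0,"ay":0,"az":0},{"dx":0,"dy":0,"dz":7,"ax":0,"ay":0,"az":0},{"dx":0,"dy":0,"dz":0,"ax":0,"ay":0,"az":0}]' --grip 0.5

```text
time: 21.65
position: [0.6852, 0.0093, -0.0329]
orientation: [0.0, 1.0, -0.001, 0.0]
ft_force: [0.3, -1.0, 0.0]
width: 0.0467
grip_force: 0.0
```

```bash
python3 st.py; python3 m4.py
```

```text
{'time': np.float64(21.65), 'position': array([ 0.6852,  0.0093, -0.0329]), 'orientation': array([ 2.e-04,  1.e+00, -8.e-04,  0.e+00]), 'ft_force': array([ 0.2879, -0.9723,  0.0346]), 'width': np.float64(0.0467), 'joint_positions': array([-8.7700e-02,  5.8610e-01,  1.5124e+00, -4.0000e-04,  1.0430e+00,
        1.4850e+00])}
scene ([286.3, 232.1], 16, [0.6889, 0.0114, 0.008])
scene ([254.9, 238.3], 23, [0.7828, -0.0173, 0.008])
side ([368.0, 161.9], 28, [0.7922, 0.0645, 0.008])
side ([351.1, 190.7], 36, [0.684, 0.0084, 0.008])
side ([268.5, 232.5], 10, [0.4275, 0.0232, 0.008])
side ([274.3, 246.8], 27, [0.4146, -0.022, 0.008])
```

apply_moves --series '[{"dx":0,"dy":0,"dz":3,"ax":0,"ay":0,"az":0},{"dx":0,"dy":0,"dz":0,"ax":0,"ay":0,"az":0}]'

```text
time: 22.05
position: [0.6853, 0.01, -0.0359]
orientation: [0.0, 1.0, -0.001, 0.0]
ft_force: [-0.1, -0.9, -0.9]
width: 0.0466
grip_force: 0.0
```

apply_moves --series '[{"dx":0,"dy":0,"dz":0,"ax":0,"ay":0,"az":0},{"dx":0,"dy":0,"dz":0,"ax":0,"ay":0,"az":0},{"dx":0,"dy":0,"dz":0,"ax":0,"ay":0,"az":0},{"dx":0,"dy":0,"dz":0,"ax":0,"ay":0,"az":0}]' --grip 0

```text
time: 22.55
position: [0.6852, 0.0099, -0.0363]
orientation: [0.0, 1.0, -0.001, -0.0]
ft_force: [0.6, 0.5, 0.4]
width: 0.0187
grip_force: 30.0
```

apply_moves --series '[{"dx":0,"dy":0,"dz":-40,"ax":0,"ay":0,"az":0},{"dx":0,"dy":0,"dz":-40,"ax":0,"ay":0,"az":0},{"dx":0,"dy":0,"dz":-30,"ax":0,"ay":0,"az":0},{"dx":-27.3,"dy":41.6,"dz":0,"ax":0,"ay":0,"az":0},{"dx":-27.3,"dy":41.6,"dz":0,"ax":0,"ay":0,"az":0},{"dx":-27.3,"dy":41.6,"dz":0,"ax":0,"ay":0,"az":0},{"dx":-27.3,"dy":41.6,"dz":0,"ax":0,"ay":0,"az":0},{"dx":-27.3,"dy":41.6,"dz":0,"ax":0,"ay":0,"az":0},{"dx":-27.3,"dy":41.6,"dz":0,"ax":0,"ay":0,"az":0},{"dx":0,"dy":0,"dz":0,"ax":0,"ay":0,"az":0}]'

```text
time: 23.8
position: [0.5193, -0.2421, 0.0739]
orientation: [0.0, 1.0, -0.003, -0.0]
ft_force: [0.3, 0.3, -0.9]
width: 0.0188
grip_force: 30.0
```

```bash
python3 m5.py;python3 st.py; python3 m4.py
```

```text
cup shift px [0 0] 0.85
{'time': np.float64(23.85), 'position': array([ 0.5205, -0.2405,  0.0739]), 'orientation': array([-1.0e-04,  1.0e+00, -2.1e-03,  1.0e-04]), 'ft_force': array([ 1.0394, -0.0602,  0.1631]), 'width': np.float64(0.0187), 'joint_positions': array([-5.5440e-01,  3.3860e-01,  1.6521e+00,  3.0000e-04,  1.1507e+00,
        1.0205e+00])}
scene ([255.4, 236.2], 49, [0.7765, -0.0251, 0.008])
side ([390.5, 229.9], 27, [0.6788, -0.1539, 0.008])
side ([272.4, 247.4], 22, [0.4098, -0.0207, 0.008])
side ([341.2, 249.5], 10, [0.541, -0.1264, 0.008])
```

apply_moves --series '[{"dx":0,"dy":0,"dz":35,"ax":0,"ay":0,"az":0},{"dx":0,"dy":0,"dz":35,"ax":0,"ay":0,"az":0},{"dx":0,"dy":0,"dz":0,"ax":0,"ay":0,"az":0}]'

```text
time: 24.38
position: [0.5195, -0.2368, 0.0014]
orientation: [-0.002, 1.0, 0.0, -0.003]
ft_force: [0.2, 0.2, 1.3]
width: 0.0192
grip_force: 30.0
```

apply_moves --series '[{"dx":0,"dy":0,"dz":0,"ax":0,"ay":0,"az":0},{"dx":0,"dy":0,"dz":0,"ax":0,"ay":0,"az":0},{"dx":0,"dy":0,"dz":-40,"ax":0,"ay":0,"az":0},{"dx":0,"dy":0,"dz":-40,"ax":0,"ay":0,"az":0},{"dx":-25,"dy":0,"dz":-40,"ax":0,"ay":0,"az":0},{"dx":-25,"dy":0,"dz":-30,"ax":0,"ay":0,"az":0},{"dx":0,"dy":0,"dz":0,"ax":0,"ay":0,"az":0},{"dx":0,"dy":0,"dz":0,"ax":0,"ay":0,"az":0}]' --grip 0.36

```text
time: 25.38
position: [0.4716, -0.2394, 0.1538]
orientation: [0.0, 1.0, -0.001, 0.001]
ft_force: [0.3, -0.1, -1.0]
width: 0.0338
grip_force: 0.0
```

```bash
python3 st.py; python3 -c "
from h import *
import pickle
pickle.dump(snap('wrist','w4'),open('w4.pkl','wb'))"
```

```text
{'time': np.float64(25.375), 'position': array([ 0.4716, -0.2394,  0.1538]), 'orientation': array([ 2.e-04,  1.e+00, -7.e-04,  6.e-04]), 'ft_force': array([ 0.2941, -0.1466, -0.9731]), 'width': np.float64(0.0338), 'joint_positions': array([-6.0160e-01,  2.1290e-01,  1.6224e+00,  3.0000e-04,  1.3051e+00,
        9.7050e-01])}
```

apply_moves --series '[{"dx":2,"dy":-57,"dz":-5,"ax":0,"ay":0,"az":0},{"dx":2,"dy":-57,"dz":-5,"ax":0,"ay":0,"az":0},{"dx":2,"dy":-57,"dz":-5,"ax":0,"ay":0,"az":0},{"dx":2,"dy":-57,"dz":-5,"ax":0,"ay":0,"az":0},{"dx":2,"dy":-57,"dz":-5,"ax":0,"ay":0,"az":0},{"dx":2,"dy":-57,"dz":-5,"ax":0,"ay":0,"az":0},{"dx":2,"dy":-57,"dz":-5,"ax":0,"ay":0,"az":0},{"dx":2,"dy":-57,"dz":-5,"ax":0,"ay":0,"az":0},{"dx":0,"dy":0,"dz":0,"ax":0,"ay":0,"az":0},{"dx":0,"dy":0,"dz":0,"ax":0,"ay":0,"az":0}]'

```text
time: 26.68
position: [0.4872, 0.2163, 0.1923]
orientation: [0.001, 1.0, -0.0, -0.001]
ft_force: [0.1, 0.4, 0.9]
width: 0.0336
grip_force: 0.0
```

```bash
python3 st.py; python3 -c "
from h import *
import pickle
pickle.dump(snap('wrist','w5'),open('w5.pkl','wb'))
a=cv2.imread('pics/w4.png')[60:260,220:540];b=cv2.imread('pics/w5.png')
cv2.imwrite('pics/c7.png',np.hstack([cv2.resize(a,(400,250)),cv2.resize(b,(400,250))]))"
```

```text
{'time': np.float64(26.675), 'position': array([0.4872, 0.2163, 0.1923]), 'orientation': array([ 9.0e-04,  1.0e+00, -0.0e+00, -1.3e-03]), 'ft_force': array([0.1065, 0.3984, 0.8574]), 'width': np.float64(0.0336), 'joint_positions': array([ 2.8800e-01,  2.0040e-01,  1.5425e+00, -1.0000e-03,  1.4016e+00,
        1.8591e+00])}
```

View pics/c7.png

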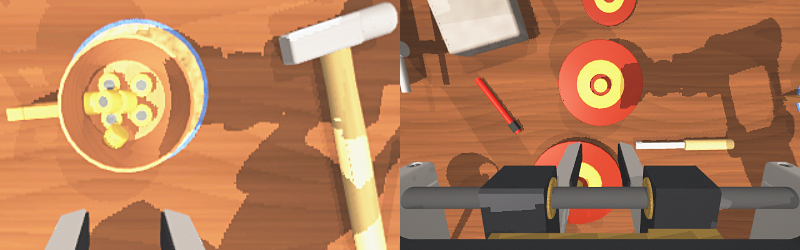

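The montage shows all the bosses inside the cup (left, around (120,100)). The lid on the box is centred at about w5 pixel (320,131). Now I measure the box lid and candidate spots for setting it down.

```bash
python3 - <<'E'
from h import *
import pickle
from scipy.optimize import least_squares
im,m=pickle.load(open('w5.pkl','rb'))
h=cv2.cvtColor(im,cv2.COLOR_BGR2HSV)
k=cv2.inRange(h,(0,150,120),(9,255,255))[50:215,240:400]
n,l,s,c=cv2.connectedComponentsWithStats(k);i=1+np.argmax(s[1:,4])
p=np.argwhere(l==i)[:,::-1]+[240,50];hu=cv2.convexHull(p.astype(np.int32));e=cv2.fitEllipse(hu);print('red',e)
c0=onplane(m,[e[0]],.072);print('disc c at .072',c0, 'diam',[np.linalg.norm(np.diff(onplane(m,[(e[0][0]-e[1][1]/2,e[0][1]),(e[0][0]+e[1][1]/2,e[0][1])],.072),axis=0))])
k=cv2.inRange(h,(20,90,120),(35,255,255))[50:215,240:400]
n,l,s,c=cv2.connectedComponentsWithStats(k);i=1+np.argmax(s[1:,4]);e=cv2.fitEllipse(cv2.convexHull((np.argwhere(l==i)[:,::-1]+[240,50]).astype(np.int32)))
print('inlay',e,onplane(m,[e[0]],.072))
# height: inlay centre against the scene and side views
ma=r.camera_model('scene');mb=r.camera_model('side')
for mm,img,bx in((ma,cv2.imread('pics/scene0.png'),(340,215,396,247)),(mb,cv2.imread('pics/side0.png'),(240,138,288,168))):
    x0,y0,x1,y1=bx;k=cv2.inRange(cv2.cvtColor(img,cv2.COLOR_BGR2HSV),(18,110,120),(35,255,255))[y0:y1,x0:x1]
    n,l,s,c=cv2.connectedComponentsWithStats(k);i=1+np.argmax(s[1:,4]);p=np.argwhere(l==i)[:,::-1]+[x0,y0]
    f=cv2.fitEllipse(cv2.convexHull(p.astype(np.int32)));print(f[0],f[1],tri(m,e[0],mm,f[0]),onplane(mm,[f[0]],.072))
print('panel corners',onplane(ma,[(223,238),(247,223),(278,240),(253,258)],.016).round(3)[:,:2].tolist())
print('small lid,chisel ends,hammer,jar,rack',onplane(ma,[(320,268),(340,192),(382,221),(240,160),(292,142),(221,172),(215,225),(165,180)],.01).round(3)[:,:2].tolist())
E
```

```text
red ((320.3827209472656, 131.68234252929688), (135.85293579101562, 139.33999633789062), 2.0030412673950195)
disc c at .072 [[0.54642477 0.21637399 0.072     ]] diam [np.float64(0.14435958580798816)]
inlay ((320.3155822753906, 134.2289276123047), (75.52800750732422, 77.34165954589844), 1.2610787153244019) [[0.54384057 0.21644176 0.072     ]]
(366.98309326171875, 232.7194366455078) (17.136682510375977, 26.66222381591797) (array([0.54419571, 0.21620935, 0.07432739]), np.float64(0.0007155724056044458)) [[0.54244286 0.213864   0.072     ]]
(263.1924743652344, 152.51499938964844) (19.67011260986328, 28.316883087158203) (array([0.54354845, 0.21655342, 0.06967284]), np.float64(0.0004686946783633703)) [[0.54214873 0.21455306 0.072     ]]
panel corners [[0.865, -0.064], [0.77, -0.088], [0.735, 0.038], [0.835, 0.065]]
small lid,chisel ends,hammer,jar,rack [[0.699, 0.202], [0.419, -0.067], [0.411, 0.14], [0.599, -0.456], [0.356, -0.466], [0.698, -0.418], [0.854, -0.143], [0.885, -0.481]]
```

apply_moves --series '[{"dx":28.4,"dy":0,"dz":0,"ax":0,"ay":0,"az":0},{"dx":28.4,"dy":0,"dz":0,"ax":0,"ay":0,"az":0},{"dx":0,"dy":0,"dz":40,"ax":0,"ay":0,"az":0},{"dx":0,"dy":0,"dz":40,"ax":0,"ay":0,"az":0},{"dx":0,"dy":0,"dz":20,"ax":0,"ay":0,"az":0},{"dx":0,"dy":0,"dz":0,"ax":0,"ay":0,"az":0}]' --grip 0.55

```text
time: 27.48
position: [0.5431, 0.2142, 0.0917]
orientation: [0.001, 1.0, -0.002, -0.002]
ft_force: [-0.3, -0.4, 0.3]
width: 0.0516
grip_force: 0.0
```

apply_moves --series '[{"dx":0,"dy":0,"dz":15,"ax":0,"ay":0,"az":0},{"dx":0,"dy":0,"dz":15,"ax":0,"ay":0,"az":0},{"dx":0,"dy":0,"dz":15,"ax":0,"ay":0,"az":0},{"dx":0,"dy":0,"dz":9,"ax":0,"ay":0,"az":0},{"dx":0,"dy":0,"dz":0,"ax":0,"ay":0,"az":0},{"dx":0,"dy":0,"dz":0,"ax":0,"ay":0,"az":0}]'

```text
time: 28.22
position: [0.5449, 0.2167, 0.04]
orientation: [-0.0, 1.0, -0.0, 0.0]
ft_force: [0.2, 1.1, 0.0]
width: 0.0517
grip_force: 0.0
```

apply_moves --series '[{"dx":0,"dy":0,"dz":0,"ax":0,"ay":0,"az":0},{"dx":0,"dy":0,"dz":0,"ax":0,"ay":0,"az":0},{"dx":0,"dy":0,"dz":0,"ax":0,"ay":0,"az":0},{"dx":0,"dy":0,"dz":0,"ax":0,"ay":0,"az":0}]' --grip 0

```text
time: 28.72
position: [0.5446, 0.2162, 0.0399]
orientation: [0.0, 1.0, -0.0, 0.0]
ft_force: [-0.2, -1.2, 1.3]
width: 0.0211
grip_force: 30.0
```

```bash
python3 st.py
```

```text
{'time': np.float64(28.725), 'position': array([0.5446, 0.2162, 0.0399]), 'orientation': array([ 3.e-04,  1.e+00, -5.e-04,  1.e-04]), 'ft_force': array([-0.2435, -1.2187,  1.265 ]), 'width': np.float64(0.0211), 'joint_positions': array([ 2.5970e-01,  3.8690e-01,  1.6696e+00, -8.0000e-04,  1.0850e+00,
        1.8318e+00])}
```

The knob is gripped (0.021). I lift the lid and set it down in the free area at (0.645,-0.015).

apply_moves --series '[{"dx":0,"dy":0,"dz":-15,"ax":0,"ay":0,"az":0},{"dx":0,"dy":0,"dz":-30,"ax":0,"ay":0,"az":0},{"dx":0,"dy":0,"dz":-35,"ax":0,"ay":0,"az":0},{"dx":20.2,"dy":46.2,"dz":0,"ax":0,"ay":0,"az":0},{"dx":20.2,"dy":46.2,"dz":0,"ax":0,"ay":0,"az":0},{"dx":20.2,"dy":46.2,"dz":0,"ax":0,"ay":0,"az":0},{"dx":20.2,"dy":46.2,"dz":0,"ax":0,"ay":0,"az":0},{"dx":20.2,"dy":46.2,"dz":0,"ax":0,"ay":0,"az":0},{"dx":0,"dy":0,"dz":0,"ax":0,"ay":0,"az":0}]'

```text
time: 29.85
position: [0.6468, -0.0183, 0.1199]
orientation: [0.001, 1.0, -0.003, 0.001]
ft_force: [-0.6, 0.2, -2.1]
width: 0.0211
grip_force: 30.0
```

apply_moves --series '[{"dx":0,"dy":0,"dz":40,"ax":0,"ay":0,"az":0},{"dx":0,"dy":0,"dz":40,"ax":0,"ay":0,"az":0},{"dx":0,"dy":0,"dz":35,"ax":0,"ay":0,"az":0},{"dx":0,"dy":0,"dz":15,"ax":0,"ay":0,"az":0},{"dx":0,"dy":0,"dz":5,"ax":0,"ay":0,"az":0},{"dx":0,"dy":0,"dz":0,"ax":0,"ay":0,"az":0}]'

```text
time: 30.6
position: [0.6461, -0.0144, -0.0142]
orientation: [0.0, 1.0, -0.0, 0.001]
ft_force: [0.6, 0.7, -1.4]
width: 0.0212
grip_force: 30.0
```

apply_moves --series '[{"dx":0,"dy":0,"dz":2,"ax":0,"ay":0,"az":0},{"dx":0,"dy":0,"dz":0,"ax":0,"ay":0,"az":0}]'

```text
time: 30.85
position: [0.6457, -0.0147, -0.0164]
orientation: [0.0, 1.0, -0.001, 0.001]
ft_force: [0.7, -0.5, -2.5]
width: 0.0212
grip_force: 30.0
```

```bash
python3 st.py;python3 m5.py
```

```text
{'time': np.float64(30.85), 'position': array([ 0.6457, -0.0147, -0.0164]), 'orientation': array([ 1.e-04,  1.e+00, -6.e-04,  7.e-04]), 'ft_force': array([ 0.6562, -0.5012, -2.4676]), 'width': np.float64(0.0212), 'joint_positions': array([-1.3040e-01,  5.1960e-01,  1.5957e+00, -1.0000e-04,  1.0249e+00,
        1.4418e+00])}
cup shift px [ 13 -11] 0.33
```

apply_moves --series '[{"dx":0,"dy":0,"dz":1.5,"ax":0,"ay":0,"az":0},{"dx":0,"dy":0,"dz":0,"ax":0,"ay":0,"az":0}]'

```text
time: 31.15
position: [0.6456, -0.0147, -0.0181]
orientation: [0.0, 1.0, -0.001, 0.001]
ft_force: [-0.2, -1.4, 2.1]
width: 0.0214
grip_force: 30.0
```

apply_moves --series '[{"dx":0,"dy":0,"dz":0,"ax":0,"ay":0,"az":0},{"dx":0,"dy":0,"dz":0,"ax":0,"ay":0,"az":0},{"dx":0,"dy":0,"dz":-20,"ax":0,"ay":0,"az":0},{"dx":0,"dy":0,"dz":-40,"ax":0,"ay":0,"az":0},{"dx":0,"dy":0,"dz":-50,"ax":0,"ay":0,"az":0},{"dx":0,"dy":0,"dz":-50,"ax":0,"ay":0,"az":0},{"dx":-50,"dy":0,"dz":-30,"ax":0,"ay":0,"az":0},{"dx":-50,"dy":0,"dz":-30,"ax":0,"ay":0,"az":0},{"dx":-50,"dy":40,"dz":0,"ax":0,"ay":0,"az":0},{"dx":0,"dy":40,"dz":0,"ax":0,"ay":0,"az":0},{"dx":0,"dy":0,"dz":0,"ax":0,"ay":0,"az":0}]' --grip 0.55

```text
time: 32.52
position: [0.496, -0.0955, 0.2016]
orientation: [0.001, 1.0, -0.002, 0.001]
ft_force: [-0.1, 1.2, 0.2]
width: 0.052
grip_force: 0.0
```

```bash
python3 st.py;python3 - <<'E'
from h import *
import pickle
im,m=snap('wrist','w6');pickle.dump((im,m),open('w6.pkl','wb'))
print(proj(m,[[.521,-.2395,.066],[.516,-.155,.066],[.645,-.015,.014]]))
a,ma=snap('scene','s6')
h=cv2.cvtColor(im,cv2.COLOR_BGR2HSV)
big=np.hstack([cv2.resize(im,(400,250)),cv2.resize(a[140:290,230:470],(400,250))]);cv2.imwrite('pics/c8.png',big)
E
python3 m5.py
```

```text
{'time': np.float64(32.525), 'position': array([ 0.496 , -0.0955,  0.2016]), 'orientation': array([ 6.0e-04,  1.0e+00, -2.3e-03,  5.0e-04]), 'ft_force': array([-0.1443,  1.1508,  0.1575]), 'width': np.float64(0.052), 'joint_positions': array([-3.2740e-01,  1.4980e-01,  1.5836e+00, -8.0000e-04,  1.4068e+00,
        1.2482e+00])}
[[450.1515395  162.58523745]
 [373.78183261 167.43499835]
 [251.15412856  52.41978119]]
cup shift px [0 0] 0.61
```

View pics/c8.png

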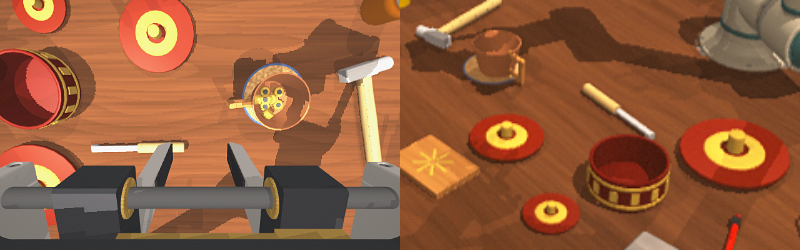

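Lid is on the bench at about w6 pixel (251,52), the box is open, and the cup is unmoved at (450,163). I turn the tool to the handle's axis and try the tilt in the air.

apply_moves --series '[{"dx":0,"dy":0,"dz":-30,"ax":0,"ay":0,"az":-0.1745},{"dx":0,"dy":0,"dz":-30,"ax":0,"ay":0,"az":-0.1745},{"dx":0,"dy":0,"dz":0,"ax":0,"ay":0,"az":-0.1745},{"dx":0,"dy":0,"dz":0,"ax":0,"ay":0,"az":-0.1745},{"dx":0,"dy":0,"dz":0,"ax":0,"ay":0,"az":-0.1745},{"dx":0,"dy":0,"dz":0,"ax":0,"ay":0,"az":-0.1745},{"dx":0,"dy":0,"dz":0,"ax":0,"ay":0,"az":-0.1745},{"dx":0,"dy":0,"dz":0,"ax":0,"ay":0,"az":-0.1745},{"dx":0,"dy":0,"dz":0,"ax":0,"ay":0,"az":-0.1745},{"dx":0,"dy":0,"dz":0,"ax":0,"ay":0,"az":0}]'

```text
time: 33.92
position: [0.4966, -0.0923, 0.261]
orientation: [-0.0, 0.708, 0.706, -0.0]
ft_force: [0.2, -0.4, -0.3]
width: 0.0515
grip_force: 0.0
```

```bash
python3 st.py
```

```text
{'time': np.float64(33.925), 'position': array([ 0.4966, -0.0923,  0.261 ]), 'orientation': array([-4.000e-04,  7.078e-01,  7.065e-01, -0.000e+00]), 'ft_force': array([ 0.1905, -0.4473, -0.3337]), 'width': np.float64(0.0515), 'joint_positions': array([-3.2190e-01,  1.2900e-01,  1.4652e+00,  3.0000e-04,  1.5480e+00,
       -3.2010e-01])}
```

apply_moves --series '[{"dx":0,"dy":0,"dz":0,"ax":0,"ay":-0.15,"az":0},{"dx":0,"dy":0,"dz":0,"ax":0,"ay":-0.15,"az":0},{"dx":0,"dy":0,"dz":0,"ax":0,"ay":0,"az":0}]'

```text
time: 34.3
position: [0.4962, -0.0898, 0.2603]
orientation: [0.105, 0.698, 0.7, -0.106]
ft_force: [-0.5, -0.1, 0.6]
width: 0.0516
grip_force: 0.0
```

```bash
python3 st.py
```

```text
{'time': np.float64(34.3), 'position': array([ 0.4962, -0.0898,  0.2603]), 'orientation': array([ 0.105 ,  0.6981,  0.7003, -0.1057]), 'ft_force': array([-0.5348, -0.0828,  0.5709]), 'width': np.float64(0.0516), 'joint_positions': array([-0.0657,  0.123 ,  1.5198, -0.2996,  1.4832, -0.0447])}
```

apply_moves --series '[{"dx":0,"dy":0,"dz":0,"ax":0,"ay":-0.16,"az":0},{"dx":0,"dy":0,"dz":0,"ax":0,"ay":-0.16,"az":0},{"dx":0,"dy":0,"dz":0,"ax":0,"ay":-0.16,"az":0},{"dx":0,"dy":0,"dz":0,"ax":0,"ay":0,"az":0}]'

```text
time: 34.8
position: [0.4958, -0.0919, 0.2585]
orientation: [0.267, 0.653, 0.655, -0.271]
ft_force: [-1.1, -0.0, -0.5]
width: 0.0517
grip_force: 0.0
```

```bash
python3 st.py; cat > fk.py <<'E'
import numpy as np
from scipy.spatial.transform import Rotation as Ro
from scipy.optimize import least_squares
L=[eval(l) for l in open('log.txt')]
Q=np.array([l[0] for l in L]);P=np.array([l[1] for l in L]);O=np.array([l[2] for l in L])[:,[1,2,3,0]]
z=lambda a:Ro.from_euler('z',a); y=lambda a:Ro.from_euler('y',a)
# params: a1,h, L1, e(offset x at elbow), L2, lateral, D, s4,s6
def fk(q,p):
    a1,h,L1,e,L2,lat,D,wx,wy=p
    R=z(q[0]);x=R.apply([a1,0,h]);R=R*y(q[1]);x=x+R.apply([0,0,L1]);R=R*y(q[2]);x=x+R.apply([e,lat,L2]);R=R*z(S4*q[3])*y(q[4]);x=x+R.apply([wx,wy,0]);R=R*z(S6*q[5]);x=x+R.apply([0,0,D])
    return x,R*z(OFF)
S4=1;S6=1;OFF=np.pi/2
def res(p):
    return np.concatenate([fk(q,p)[0]-t for q,t in zip(Q,P)])
if __name__=='__main__':
    for S4 in(1,-1):
        for S6 in (1,-1):
            best=min(((o,max((fk(q,[0]*9)[1].inv()*z(0)*Ro.from_quat(w)).magnitude() for q,w in zip(Q,O))) for o in (0,np.pi/2,-np.pi/2,np.pi) for OFF in [o]),key=lambda t:t[1])
            OFF=best[0]
            f=least_squares(res,[0,.3,.4,0,.4,.07,.2,0,0],x_scale=.1)
            print(S4,S6,best,np.abs(f.fun).max(),f.x.round(3))
E
python3 fk.py
```

```text
{'time': np.float64(34.8), 'position': array([ 0.4958, -0.0919,  0.2585]), 'orientation': array([ 0.2668,  0.6531,  0.655 , -0.2706]), 'ft_force': array([-1.0572e+00, -4.0000e-04, -4.6220e-01]), 'width': np.float64(0.0517), 'joint_positions': array([ 0.2712,  0.2436,  1.6308, -0.743 ,  1.5414,  0.3985])}
1 1 (0, 5.843007460689123e-16) 1.0115322468529087e-09 [0.    0.137 0.63  0.06  0.421 0.069 0.43  0.    0.   ]
1 -1 (0, 2.771301103082755) 8.308067497853067e-10 [ 0.     0.137  0.63   0.06   0.421  0.069  0.43  -0.    -0.   ]
-1 1 (0, 2.0130728103267037) 0.15172644045989953 [ 0.352 -0.649  0.669  0.059  0.415 -0.058 -0.316  0.368  0.124]
-1 -1 (0, 2.771135418850857) 0.1517264401477672 [ 0.352 -0.649  0.669  0.059  0.415 -0.058 -0.316  0.368  0.124]
```

The kinematic model fits the logged joints exactly, so I can check whether the handle grasp and pour are reachable before committing.

```bash
cat > ik.py <<'E'
import numpy as np
from scipy.spatial.transform import Rotation as Ro, Slerp
from scipy.optimize import least_squares
import fk
PR=[0,.137,.63,.06,.421,.069,.43,0,0]; fk.OFF=0
f=least_squares(fk.res,PR,x_scale=.1); PR=f.x
LO=np.array([-2.89,-.75,.22,-1.18,.11,-2.7]);HI=np.array([2.89,2.08,2.7,4.32,2.71,2.7])
def ik(p,R,q0):
    def e(q):
        x,r=fk.fk(q,PR); return np.r_[(x-p)*5,(R.inv()*r).as_rotvec()]
    s=least_squares(e,np.clip(q0,LO+1e-3,HI-1e-3),bounds=(LO,HI)); return s.x,np.abs(s.fun).max()
Rz=lambda a:Ro.from_euler('z',a)
TIP=.058   # reported TCP beyond the bar centre along tool z
def tool(psi,t,th,s):
    """psi: world az of cup x; t: tool tilt from down; th: pour angle about cup x, sense s -> tool R, cup R"""
    C=Rz(psi)*Ro.from_rotvec([s*th,0,0])
    # in cup frame: tool z=(-sin t,0,-cos t), x=(cos t,0,-sin t), y = z x x
    Zt=np.array([-np.sin(t),0,-np.cos(t)]);Xt=np.array([np.cos(t),0,-np.sin(t)]);Yt=np.cross(Zt,Xt)
    return C*Ro.from_matrix(np.c_[Xt,Yt,Zt]),C
def pose_from_cup(c,psi,t,th,s):
    R,C=tool(psi,t,th,s); bar=c+C.apply([.085,0,.037]); return bar+R.apply([0,0,TIP]),R
def lip_cup(lip,psi,th,s):
    C=Rz(psi)*Ro.from_rotvec([s*th,0,0]); return lip-C.apply([0,-s*.052,.066])
def low(p,R):
    # lowest body corner, camera, wrist
    tip=p-R.apply([0,0,.04]); pts=[R.apply([x,y,-b])+tip for x in(-.0375,.0375) for y in(-.0885,.0885) for b in(.057,.2)]
    return min(q[2] for q in pts), (p+R.apply([.067,0,-.22]))[2], (p-R.apply([0,0,.43]))[2]
E
cat > plan.py <<'E'
from ik import *
cup=np.array([.521,-.2395,.0015]);psi0=np.radians(93.6);B=np.array([.544,.2162])
q0=np.array(fk.L[-1][0])
for t in np.radians([35,50,60]):
    p,R=pose_from_cup(cup,psi0,t,0,1);qg,e=ik(p,R,q0);print('grasp t',np.degrees(t).round(),p.round(3),qg.round(2),'%.1e'%e,np.round(low(p,R),3))
    if e>1e-3: continue
    for s in(1,-1):
        for psi in np.radians(np.arange(-270,271,30)+93.6):
            q=qg;bad=0;lo=[]
            # lift and carry with yaw
            for k in np.linspace(0,1,12):
                c=cup+[0,0,.15]+k*(np.r_[B+[-.02,0],.15]-np.r_[cup[:2],.15]);p,R=pose_from_cup(c,psi0+k*(psi-psi0),t,0,1);q,e=ik(p,R,q);bad+=e>2e-3
            if bad: continue
            d=Rz(psi).apply([0,-s,0])[:2]; jm=9
            for th in np.radians(np.arange(10,136,12.5)):
                z=.17 if th<1 else .1
                c=lip_cup(np.r_[B-.025*d,z],psi,th,s);p,R=pose_from_cup(c,psi,t,th,s);q,e=ik(p,R,q);bad+=e>2e-3;lo.append(low(p,R));jm=min(jm,(q-LO).min(),(HI-q).min())
            if not bad: print('  s',s,'psi',np.degrees(psi).round(),'margin',round(jm,2),'low',np.min(lo,0).round(3),q.round(2))
E
python3 plan.py
```

```text
grasp t 35.0 [ 0.518 -0.188 -0.009] [-0.02  0.45  1.99 -0.86  0.85  2.12] 1.7e-15 [0.049 0.133 0.343]
  s -1 psi 184.0 margin 0.01 low [-0.026  0.091 -0.058] [-0.31  1.58  2.53  1.2   2.21 -2.27]
  s -1 psi 214.0 margin 0.43 low [-0.026  0.091 -0.058] [-0.45  1.26  2.17  1.14  2.09 -1.37]
  s -1 psi 244.0 margin 0.41 low [-0.026  0.091 -0.058] [-0.35  1.2   1.75  1.02  2.3  -0.84]
  s -1 psi 274.0 margin 0.1 low [-0.026  0.091 -0.058] [-0.18  1.26  1.33  0.96  2.61 -0.49]
grasp t 50.0 [ 0.518 -0.199  0.001] [ 0.12  0.57  2.02 -1.11  1.02  2.48] 2.1e-15 [0.035 0.091 0.278]
grasp t 60.0 [ 0.519 -0.205  0.01 ] [ 0.19  0.67  2.   -1.18  1.17  2.61] 2.5e-02 [0.026 0.061 0.224]
```

```bash
sed -i 's/fk.OFF=0/fk.OFF=np.pi\/2/' ik.py; python3 -c "
from ik import *
print(max((fk.fk(q,PR)[1].inv()*Ro.from_quat(w)).magnitude() for q,w in zip(fk.Q,fk.O)))"; python3 plan.py
```

```text
5.843007460689123e-16
grasp t 35.0 [ 0.518 -0.188 -0.009] [-0.02  0.45  1.99 -0.86  0.85  0.55] 2.1e-09 [0.049 0.133 0.343]
  s 1 psi -86.0 margin 0.17 low [-0.026  0.091 -0.058] [-0.45  1.33  2.29  1.48  2.24 -1.13]
  s 1 psi -56.0 margin 0.43 low [-0.026  0.091 -0.058] [-0.39  1.2   1.88  1.43  2.2  -0.45]
  s 1 psi -26.0 margin 0.35 low [-0.026  0.091 -0.058] [-0.24  1.23  1.46  1.38  2.36  0.03]
  s 1 psi 4.0 margin 0.11 low [-0.026  0.091 -0.058] [-0.05  1.32  1.07  1.43  2.6   0.45]
grasp t 50.0 [ 0.518 -0.199  0.001] [ 0.12  0.57  2.02 -1.11  1.02  0.91] 9.3e-12 [0.035 0.091 0.278]
  s 1 psi -86.0 margin 0.39 low [-0.008  0.12  -0.012] [-0.54  1.16  2.19  1.4   2.02 -0.88]
  s 1 psi -56.0 margin 0.49 low [-0.008  0.12  -0.012] [-0.39  1.13  1.71  1.29  2.15 -0.32]
  s 1 psi -26.0 margin 0.3 low [-0.008  0.12  -0.012] [-0.2   1.22  1.25  1.26  2.41  0.08]
  s 1 psi 4.0 margin 0.0 low [-0.008  0.12  -0.012] [0.01 1.34 0.84 1.38 2.71 0.48]
grasp t 60.0 [ 0.519 -0.205  0.01 ] [ 0.19  0.67  2.   -1.18  1.17  1.04] 2.5e-02 [0.026 0.061 0.224]
```

```bash
cat > plan2.py <<'E'
from ik import *
B=np.array([.544,.2162]);rng=np.random.default_rng(0)
for td in(50,65):
  t=np.radians(td)
  for s in(1,-1):
    for pd in range(-180,180,30):
      psi=np.radians(pd);d=Rz(psi).apply([0,-s,0])[:2];out=[]
      best=None
      for _ in range(8):
        q=rng.uniform(LO,HI);jm=9;ok=1;lo=[];step=0
        for n,th in enumerate(np.radians([60,75,90,105,117])):
            c=lip_cup(np.r_[B-.02*d,.105],psi,th,s);p,R=pose_from_cup(c,psi,t,th,s);qn,e=ik(p,R,q)
            if e>1e-3: ok=0;break
            if n: step=max(step,np.abs(qn-q).max())
            q=qn;jm=min(jm,(q-LO).min(),(HI-q).min());lo.append(low(p,R))
            if n==0:q1=q
        if ok and step<1 and (best is None or jm>best[0]): best=(jm,np.min(lo,0).round(3),q1.round(2),q.round(2))
      if best: print(td,s,pd,round(best[0],2),*best[1:])
E
python3 plan2.py
```

```text
50 1 -90 0.32 [0.019 0.141 0.056] [-0.52  0.56  2.21  1.55  1.23  0.81] [-0.59  1.06  2.35  1.54  1.87 -0.65]
50 1 -60 0.76 [0.019 0.141 0.056] [-0.38  0.7   1.74  1.15  1.49  1.08] [-0.46  1.    1.85  1.33  1.95 -0.07]
50 1 -30 0.5 [0.019 0.141 0.056] [-0.2   0.87  1.29  0.93  1.85  1.2 ] [-0.26  1.1   1.37  1.22  2.21  0.29]
50 1 0 0.18 [0.019 0.141 0.056] [0.01 1.03 0.89 0.79 2.21 1.19] [-0.05  1.24  0.92  1.21  2.53  0.58]
50 1 120 0.14 [0.019 0.141 0.056] [ 0.81  0.84  1.38 -0.68  1.99 -0.14] [ 0.79  1.14  1.24 -1.04  2.39 -1.04]
50 1 150 0.01 [0.019 0.141 0.056] [ 0.94  0.67  1.84 -0.96  1.59 -0.12] [ 0.95  1.02  1.72 -1.17  2.05 -0.76]
65 1 -90 0.54 [0.035 0.139 0.093] [-0.54  0.69  2.03  1.34  1.44  0.9 ] [-0.6   0.92  2.16  1.38  1.78 -0.37]
65 1 -60 0.71 [0.035 0.139 0.093] [-0.35  0.84  1.53  1.07  1.74  1.16] [-0.41  0.98  1.64  1.19  2.    0.06]
65 1 -30 0.38 [0.035 0.139 0.093] [-0.14  1.02  1.05  0.92  2.11  1.28] [-0.19  1.12  1.14  1.11  2.33  0.35]
65 1 0 0.02 [0.035 0.139 0.093] [0.08 1.18 0.64 0.81 2.49 1.28] [0.03 1.29 0.68 1.17 2.69 0.61]
65 1 90 0.14 [0.035 0.139 0.093] [ 0.73  1.02  1.04 -0.62  2.31 -0.07] [ 0.69  1.2   0.91 -1.01  2.57 -1.27]
65 1 120 0.11 [0.035 0.139 0.093] [ 0.91  0.84  1.52 -0.84  1.91 -0.08] [ 0.88  1.04  1.39 -1.07  2.19 -1.05]
```

Grasping the handle with the tool tilted 50° and pouring with the handle at about -90° is reachable. I now work out the move to pre-grasp and check it.

```bash
sed -i 's/^TIP=.*/TIP=.064/' ik.py; cat > go.py <<'E'
from ik import *
from workcell import r
def cur():
    s=r.sense();return np.array(s['position']),Ro.from_quat(np.array(s['orientation'])[[1,2,3,0]]),np.array(s['joint_positions'])
def rel(p,R,p0=None,R0=None,n=1):
    """straight path in n equal rows: per-row shift (tool axes at row start) and turn"""
    if p0 is None: p0,R0,_=cur()
    w=(R0.inv()*R).as_rotvec()/n; rows=[];Rk=R0
    for k in range(n):
        d=Rk.inv().apply((p-p0)/n)*1000; rows.append(np.r_[d.round(1),w.round(4)]); Rk=Rk*Ro.from_rotvec(w)
    return rows
def check(path,q):
    for p,R in path:
        q,e=ik(p,R,q); print(p.round(3),q.round(2),'%.0e'%e,np.round(low(p,R),3))
    return q
E
python3 - <<'E'
from go import *
cup=np.array([.521,-.2395,.0015]);psi=np.radians(93.6);t=np.radians(50)
p,R=pose_from_cup(cup,psi,t,0,1);pre=p-R.apply([0,0,.11])
p0,R0,q=cur();print(p0,q.round(3))
check([(pre,R),(p-R.apply([0,0,.05]),R),(p,R),(p+[0,0,.15],R)],q)
for w in rel(pre,R,n=4): print(w.tolist())
E
```

```text
[ 0.49579514 -0.09193092  0.25848942] [ 0.271  0.244  1.631 -0.743  1.541  0.398]
[ 0.513 -0.119  0.068] [ 0.27  0.48  1.92 -0.94  1.2   0.78] 2e-09 [0.102 0.158 0.344]
[ 0.516 -0.165  0.03 ] [ 0.19  0.53  1.98 -1.03  1.09  0.85] 1e-11 [0.063 0.12  0.306]
[ 0.519 -0.204 -0.003] [ 0.11  0.57  2.02 -1.13  1.01  0.91] 5e-15 [0.031 0.087 0.274]
[ 0.519 -0.204  0.147] [ 0.11  0.34  1.88 -0.96  1.2   0.56] 2e-14 [0.181 0.237 0.424]
[28.5, 4.7, 38.7, -0.0125, -0.0233, -0.0095]
[29.4, 4.5, 38.1, -0.0125, -0.0233, -0.0095]
[30.2, 4.3, 37.4, -0.0125, -0.0233, -0.0095]
[31.1, 4.1, 36.8, -0.0125, -0.0233, -0.0095]
```

apply_moves --series '[{"dx":28.5,"dy":4.7,"dz":38.7,"ax":-0.0125,"ay":-0.0233,"az":-0.0095},{"dx":29.4,"dy":4.5,"dz":38.1,"ax":-0.0125,"ay":-0.0233,"az":-0.0095},{"dx":30.2,"dy":4.3,"dz":37.4,"ax":-0.0125,"ay":-0.0233,"az":-0.0095},{"dx":31.1,"dy":4.1,"dz":36.8,"ax":-0.0125,"ay":-0.0233,"az":-0.0095},{"dx":0,"dy":0,"dz":0,"ax":0,"ay":0,"az":0},{"dx":0,"dy":0,"dz":0,"ax":0,"ay":0,"az":0},{"dx":0,"dy":0,"dz":0,"ax":0,"ay":0,"az":0}]' --grip 0.5

```text
time: 35.67
position: [0.5166, -0.1213, 0.0734]
orientation: [0.311, 0.623, 0.658, -0.286]
ft_force: [-0.0, -0.8, 0.7]
width: 0.0468
grip_force: 0.0
```

```bash
python3 st.py; python3 m5.py; python3 - <<'E'
from go import *
cup=np.array([.521,-.2395,.0015]);psi=np.radians(93.6);t=np.radians(50)
p,R=pose_from_cup(cup,psi,t,0,1)
print(rel(p,R)[0].tolist())
from h import *
im,m=snap('wrist','w7')
print('bar expected in wrist view',proj(m,[p-R.apply([0,0,TIP]),cup+[0,0,.066]]))
h=cv2.cvtColor(im,cv2.COLOR_BGR2HSV); 
for y in (40,80,120,160): print(y,[tuple(h[y,x].tolist()) for x in range(280,361,10)])
E
```

```text
{'time': np.float64(35.675), 'position': array([ 0.5166, -0.1213,  0.0734]), 'orientation': array([ 0.3111,  0.6231,  0.6581, -0.2861]), 'ft_force': array([-0.0336, -0.7998,  0.6834]), 'width': np.float64(0.0468), 'joint_positions': array([ 0.2675,  0.4719,  1.914 , -0.9381,  1.1979,  0.7787])}
cup shift px [0 0] 0.97
[5.0, -3.4, 111.8, 0.0049, -0.0, -0.01]
bar expected in wrist view [[315.71889983 199.64115308]
 [316.89346083 259.89319945]]
40 [(11, 145, 102), (11, 142, 104), (11, 161, 179), (11, 146, 96), (10, 140, 95), (10, 139, 103), (11, 142, 104), (11, 140, 106), (11, 141, 98)]
80 [(11, 145, 107), (9, 139, 101), (11, 147, 104), (11, 145, 97), (10, 138, 96), (10, 143, 102), (10, 142, 104), (11, 144, 103), (11, 151, 113)]
120 [(11, 142, 106), (11, 144, 101), (11, 144, 99), (9, 141, 101), (9, 141, 103), (11, 157, 172), (11, 159, 189), (11, 160, 179), (11, 162, 186)]
160 [(10, 157, 164), (11, 151, 154), (11, 156, 163), (10, 158, 144), (10, 154, 152), (11, 156, 154), (11, 161, 181), (11, 162, 190), (10, 156, 150)]
```

apply_moves --series '[{"dx":2.5,"dy":-1.7,"dz":20,"ax":0.0049,"ay":0,"az":-0.01},{"dx":2.5,"dy":-1.7,"dz":20,"ax":0,"ay":0,"az":0},{"dx":0,"dy":0,"dz":20,"ax":0,"ay":0,"az":0},{"dx":0,"dy":0,"dz":0,"ax":0,"ay":0,"az":0}]'

```text
time: 36.28
position: [0.5126, -0.1658, 0.0271]
orientation: [0.306, 0.619, 0.661, -0.293]
ft_force: [-0.3, 0.1, -0.5]
width: 0.0472
grip_force: 0.0
```

apply_moves --series '[{"dx":0,"dy":0,"dz":20,"ax":0,"ay":0,"az":0},{"dx":0,"dy":0,"dz":18,"ax":0,"ay":0,"az":0},{"dx":0,"dy":0,"dz":12,"ax":0,"ay":0,"az":0},{"dx":0,"dy":0,"dz":0,"ax":0,"ay":0,"az":0},{"dx":0,"dy":0,"dz":0,"ax":0,"ay":0,"az":0}]'

```text
time: 36.9
position: [0.5167, -0.2024, -0.0034]
orientation: [0.307, 0.619, 0.661, -0.291]
ft_force: [-0.0, -0.3, 0.2]
width: 0.0471
grip_force: 0.0
```

```bash
python3 st.py; python3 m5.py; python3 - <<'E'
from go import *
cup=np.array([.521,-.2395,.0015]);psi=np.radians(93.6);t=np.radians(50)
p,R=pose_from_cup(cup,psi,t,0,1)
print(rel(p,R)[0].tolist())
E
```

```text
{'time': np.float64(36.9), 'position': array([ 0.5167, -0.2024, -0.0034]), 'orientation': array([ 0.3071,  0.6193,  0.6615, -0.2909]), 'ft_force': array([-0.0226, -0.2539,  0.2006]), 'width': np.float64(0.0471), 'joint_positions': array([ 0.1139,  0.5763,  2.0244, -1.1247,  1.0132,  0.9139])}
cup shift px [0 0] 0.69
[-1.5, 1.8, 0.7, -0.0019, 0.0008, 0.004]
```

No contact and within 2 mm of the target. I close on the bar.

apply_moves --series '[{"dx":-1,"dy":2,"dz":0,"ax":0,"ay":0,"az":0},{"dx":0,"dy":0,"dz":0,"ax":0,"ay":0,"az":0},{"dx":0,"dy":0,"dz":0,"ax":0,"ay":0,"az":0},{"dx":0,"dy":0,"dz":0,"ax":0,"ay":0,"az":0},{"dx":0,"dy":0,"dz":0,"ax":0,"ay":0,"az":0}]' --grip 0

```text
time: 37.58
position: [0.5185, -0.2028, -0.0027]
orientation: [0.307, 0.619, 0.661, -0.291]
ft_force: [0.0, 1.7, 0.7]
width: 0.0098
grip_force: 30.0
```

```bash
python3 st.py; python3 m5.py; python3 - <<'E'
from go import *
p,R,q=cur();print('up 8mm in tool axes',(R.inv().apply([0,0,8])).round(1))
E
```

```text
{'time': np.float64(37.575), 'position': array([ 0.5185, -0.2028, -0.0027]), 'orientation': array([ 0.307 ,  0.6193,  0.6614, -0.291 ]), 'ft_force': array([0.0078, 1.651 , 0.6569]), 'width': np.float64(0.0098), 'joint_positions': array([ 0.1126,  0.5764,  2.02  , -1.1229,  1.0146,  0.9087])}
cup shift px [0 0] 0.68
up 8mm in tool axes [-6.1 -0.  -5.1]
```

apply_moves --series '[{"dx":-6.1,"dy":0,"dz":-5.1,"ax":0,"ay":0,"az":0},{"dx":-12.2,"dy":0,"dz":-10.2,"ax":0,"ay":0,"az":0},{"dx":-12.2,"dy":0,"dz":-10.2,"ax":0,"ay":0,"az":0},{"dx":0,"dy":0,"dz":0,"ax":0,"ay":0,"az":0},{"dx":0,"dy":0,"dz":0,"ax":0,"ay":0,"az":0}]'

```text
time: 38.25
position: [0.5184, -0.2026, 0.0362]
orientation: [0.306, 0.619, 0.662, -0.291]
ft_force: [0.3, -0.4, -3.9]
width: 0.0098
grip_force: 30.0
```

```bash
python3 st.py; python3 m5.py; python3 - <<'E'
from h import *
# rim points by copper edges in the side view: expected if upright
s=r.sense();dz=s['position'][2]+.0027
m=r.camera_model('scene');print(dz,proj(m,[[.521,-.2395,.0675],[.521,-.2395,.0675+dz]]))
E
```

```text
{'time': np.float64(38.25), 'position': array([ 0.5184, -0.2026,  0.0362]), 'orientation': array([ 0.3064,  0.6195,  0.6617, -0.2908]), 'ft_force': array([ 0.2553, -0.4112, -3.9046]), 'width': np.float64(0.0098), 'joint_positions': array([ 0.1123,  0.5091,  1.9925, -1.0717,  1.057 ,  0.8097])}
cup shift px [-3 -1] 0.35
0.03885090432846496 [[287.69873957 165.07247567]
 [287.43908645 155.44340408]]
```

The cup is lifted. The force is -3.9 N, against 3.7 N expected for the cup with 8 bosses. I plan the carry and pour.

```bash
cat > pour.py <<'E'
from go import *
import sys
B=np.array([.544,.2162]);t=np.radians(50)
def cup_of(p,R):
    """cup origin from the tool pose, by the grasp geometry"""
    Rt,_=tool(0,t,0,1); C=R*Rt.inv(); return p-R.apply([0,0,TIP])-C.apply([.085,0,.037]),C
def lipz(psi_d,th_d,z,back=.02,s=1):
    psi=np.radians(psi_d);d=Rz(psi).apply([0,-s,0])[:2];th=np.radians(th_d)
    return pose_from_cup(lip_cup(np.r_[B-back*d,z],psi,th,s),psi,t,th,s)
def twist(p0,R0,p1,R1,n):
    """constant tool-frame row (shift mm then turn) repeated n times taking pose0 to pose1"""
    w=(R0.inv()*R1).as_rotvec()/n; dR=Ro.from_rotvec(w)
    A=sum((Ro.from_rotvec(w*k).as_matrix() for k in range(n)),np.zeros((3,3)))
    v=np.linalg.solve(A,R0.inv().apply(p1-p0)); return v*1000,w
def roll(p0,R0,v,w,n):
    out=[];
    for _ in range(n): p0=p0+R0.apply(v/1000);R0=R0*Ro.from_rotvec(w);out.append((p0,R0))
    return out
E
python3 - <<'E'
from pour import *
p,R,q=cur();c,C=cup_of(p,R);print('cup',c.round(4),C.as_matrix()[:,2].round(3))
pl=p+[0,0,.095]
print('lift rows 3x',(R.inv().apply([0,0,95/3])).round(1))
for psi in(-60,-70,-80):
    p1,R1=lipz(psi,0,.2)
    for n in(20,):
        v,w=twist(pl,R,p1,R1,n);path=roll(pl,R,v,w,n)
        qq,e=ik(pl,R,q);mx=0;E=0;tr=[]
        for a in path:
            qn,e=ik(*a,qq);E=max(E,e);mx=max(mx,np.abs(qn-qq).max());qq=qn;tr.append(np.r_[cup_of(*a)[0][:2],qq[3]])
        print(psi,v.round(1),w.round(4),'err %.0e'%E,'dq',mx.round(3),qq.round(2)); print(np.array(tr)[::4].round(2).tolist())
        p2,R2=lipz(psi,60,.125);p3,R3=lipz(psi,115,.125)
        for k in range(1,13): 
            qq,e=ik(*lipz(psi,5*k,.2-.075*k/12),qq);E=max(E,e)
        print('  60:',qq.round(2),'%.0e'%E,np.round(low(p2,R2),3))
        for k in range(1,12):
            qn,e=ik(*lipz(psi,60+5*k,.125),qq);E=max(E,e);mx=max(mx,np.abs(qn-qq).max());qq=qn
        print('  115:',qq.round(2),'%.0e'%E,np.round(low(p3,R3),3),'wrist',(p3-R3.apply([0,0,.43])).round(3),mx)
E
python3 -c "
from h import *
snap('wrist','w8')"
```

```text
cup [ 0.5206 -0.2386  0.0403] [0.006 0.    1.   ]
lift rows 3x [-24.3  -0.2 -20.4]
-60 [ 11.1 -24.7 -13. ] [0.1026 0.0004 0.0863] err 6e-09 dq 0.114 [-0.17  0.72  1.21  0.65  1.81  2.41]
[[0.49, -0.22, -0.89], [0.4, -0.13, -0.58], [0.37, 0.01, -0.25], [0.41, 0.14, 0.13], [0.51, 0.23, 0.46]]
  60: [-0.38  0.68  1.73  1.15  1.5   1.12] 6e-09 [0.075 0.18  0.273]
  115: [-0.45  0.95  1.86  1.35  1.93 -0.01] 6e-09 [0.044 0.164 0.085] wrist [ 0.563 -0.195  0.085] 0.11449735286196772
-70 [ 10.  -26.3 -11.7] [0.1093 0.0004 0.0918] err 4e-09 dq 0.117 [-0.23  0.65  1.35  0.7   1.69  2.44]
[[0.49, -0.22, -0.89], [0.39, -0.13, -0.57], [0.35, 0.01, -0.21], [0.4, 0.14, 0.17], [0.51, 0.22, 0.51]]
  60: [-0.43  0.62  1.89  1.26  1.39  1.05] 4e-09 [0.075 0.18  0.273]
  115: [-0.5   0.94  2.03  1.42  1.88 -0.16] 4e-09 [0.044 0.164 0.085] wrist [ 0.491 -0.192  0.085] 0.12080050034639234
-80 [  8.7 -27.9 -10.2] [0.1161 0.0004 0.0974] err 5e-09 dq 0.12 [-0.29  0.58  1.49  0.75  1.56  2.47]
[[0.49, -0.23, -0.89], [0.38, -0.13, -0.55], [0.34, 0.0, -0.18], [0.39, 0.14, 0.22], [0.51, 0.22, 0.56]]
  60: [-0.47  0.57  2.04  1.38  1.3   0.97] 5e-09 [0.075 0.18  0.273]
  115: [-0.55  0.94  2.19  1.5   1.85 -0.34] 5e-09 [0.044 0.164 0.085] wrist [ 0.421 -0.176  0.085] 0.1315721155726589
```

apply_moves --series '[{"dx":-24.3,"dy":-0.2,"dz":-20.4,"ax":0,"ay":0,"az":0},{"dx":-24.3,"dy":-0.2,"dz":-20.4,"ax":0,"ay":0,"az":0},{"dx":-24.3,"dy":-0.2,"dz":-20.4,"ax":0,"ay":0,"az":0},{"dx":10,"dy":-26.3,"dz":-11.7,"ax":0.1093,"ay":0.0004,"az":0.0918},{"dx":10,"dy":-26.3,"dz":-11.7,"ax":0.1093,"ay":0.0004,"az":0.0918},{"dx":10,"dy":-26.3,"dz":-11.7,"ax":0.1093,"ay":0.0004,"az":0.0918},{"dx":10,"dy":-26.3,"dz":-11.7,"ax":0.1093,"ay":0.0004,"az":0.0918},{"dx":10,"dy":-26.3,"dz":-11.7,"ax":0.1093,"ay":0.0004,"az":0.0918},{"dx":10,"dy":-26.3,"dz":-11.7,"ax":0.1093,"ay":0.0004,"az":0.0918},{"dx":10,"dy":-26.3,"dz":-11.7,"ax":0.1093,"ay":0.0004,"az":0.0918},{"dx":10,"dy":-26.3,"dz":-11.7,"ax":0.1093,"ay":0.0004,"az":0.0918},{"dx":10,"dy":-26.3,"dz":-11.7,"ax":0.1093,"ay":0.0004,"az":0.0918}]'

```text
time: 39.85
position: [0.3888, 0.0183, 0.1308]
orientation: [0.072, 0.892, 0.156, -0.417]
ft_force: [-0.9, -0.5, -3.3]
width: 0.0097
grip_force: 30.0
```

```bash
python3 st.py; python3 - <<'E'
from pour import *
p,R,q=cur();c,C=cup_of(p,R);print('cup',c.round(4),C.as_matrix()[:,2].round(3))
p1,R1=lipz(-70,0,.2);v,w=twist(p,R,p1,R1,11);print(v.round(1),w.round(4))
E
```

```text
{'time': np.float64(39.85), 'position': array([0.3888, 0.0183, 0.1308]), 'orientation': array([ 0.0723,  0.8922,  0.1563, -0.4175]), 'ft_force': array([-0.9081, -0.5411, -3.3391]), 'width': np.float64(0.0097), 'joint_positions': array([ 0.0859,  0.6107,  1.4349, -0.213 ,  1.9463,  1.3214])}
cup [0.355  0.0061 0.135 ] [ 0.003 -0.001  1.   ]
[  9.9 -26.3 -11.7] [0.1092 0.0003 0.0916]
```

apply_moves --series '[{"dx":10,"dy":-26.3,"dz":-11.7,"ax":0.1093,"ay":0.0004,"az":0.0918},{"dx":10,"dy":-26.3,"dz":-11.7,"ax":0.1093,"ay":0.0004,"az":0.0918},{"dx":10,"dy":-26.3,"dz":-11.7,"ax":0.1093,"ay":0.0004,"az":0.0918},{"dx":10,"dy":-26.3,"dz":-11.7,"ax":0.1093,"ay":0.0004,"az":0.0918},{"dx":10,"dy":-26.3,"dz":-11.7,"ax":0.1093,"ay":0.0004,"az":0.0918},{"dx":10,"dy":-26.3,"dz":-11.7,"ax":0.1093,"ay":0.0004,"az":0.0918},{"dx":10,"dy":-26.3,"dz":-11.7,"ax":0.1093,"ay":0.0004,"az":0.0918},{"dx":10,"dy":-26.3,"dz":-11.7,"ax":0.1093,"ay":0.0004,"az":0.0918},{"dx":10,"dy":-26.3,"dz":-11.7,"ax":0.1093,"ay":0.0004,"az":0.0918},{"dx":10,"dy":-26.3,"dz":-11.7,"ax":0.1093,"ay":0.0004,"az":0.0918},{"dx":10,"dy":-26.3,"dz":-11.7,"ax":0.1093,"ay":0.0004,"az":0.0918},{"dx":0,"dy":0,"dz":0,"ax":0,"ay":0,"az":0}]'

```text
time: 41.35
position: [0.6231, 0.2046, 0.1286]
orientation: [-0.24, 0.743, -0.52, -0.346]
ft_force: [-0.5, 0.4, -3.6]
width: 0.0095
grip_force: 30.0
```

```bash
python3 st.py; python3 - <<'E'
from pour import *
p,R,q=cur();c,C=cup_of(p,R);print('cup',c.round(4),C.as_matrix()[:,2].round(3),'psi',np.degrees(np.arctan2(*C.as_matrix()[[1,0],0])))
p1,R1=lipz(-70,60,.135);v,w=twist(p,R,p1,R1,10);print(v.round(1),w.round(4))
z=[(np.r_[cup_of(*a)[0]]).round(3).tolist() for a in roll(p,R,v,w,10)];print(z[::3])
p2,R2=lipz(-70,115,.125);v,w=twist(p1,R1,p2,R2,11);print(v.round(1),w.round(4))
from h import *
snap('wrist','w9');a,m=snap('scene','s9')
print(proj(m,[c+[0,0,.066],c]))
E
```

```text
{'time': np.float64(41.35), 'position': array([0.6231, 0.2046, 0.1286]), 'orientation': array([-0.2404,  0.7432, -0.52  , -0.3456]), 'ft_force': array([-0.4939,  0.4142, -3.5696]), 'width': np.float64(0.0095), 'joint_positions': array([-0.2333,  0.6537,  1.3473,  0.6954,  1.6856,  2.4406])}
cup [0.6107 0.2384 0.1326] [0.001 0.004 1.   ] psi -69.90864662860382
[ 0.  -4.2  0.3] [ 0.0677 -0.0002 -0.0802]
[[0.614, 0.24, 0.132], [0.624, 0.244, 0.134], [0.634, 0.248, 0.139], [0.641, 0.251, 0.147]]
[-3.6 -5.  -3. ] [ 0.0561  0.     -0.0668]
[[356.66036234 209.11926134]
 [355.20733837 228.96029837]]
```

```bash
python3 - <<'E'
from h import *
a=cv2.imread('pics/s9.png')[160:280,290:450];b=r.snapshot('side')[60:220,200:413];w8=cv2.imread('pics/w8.png');w9=cv2.imread('pics/w9.png')
f=lambda i:cv2.resize(i,(400,300),interpolation=2)
cv2.imwrite('pics/c9.png',np.vstack([np.hstack([f(a),f(b)]),np.hstack([f(w8),f(w9)])]))
E
```

```text
(no output)
```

View pics/c9.png

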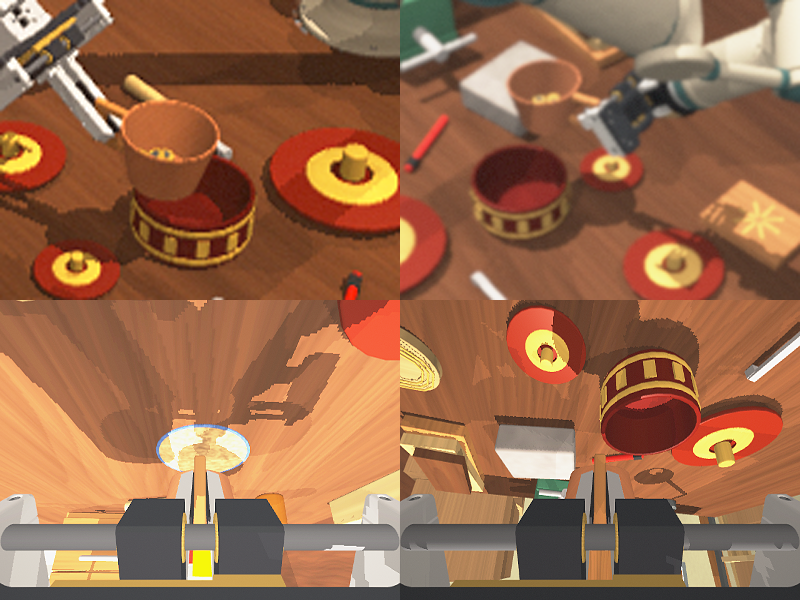

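The last montage shows the cup upright with its bosses, beside and above the open box (scene crop rim (172,128), box mouth (193,190)). There is no noticeable droop. I tip to 60°, then on over the lip.

apply_moves --series '[{"dx":0,"dy":-4.2,"dz":0.3,"ax":0.0677,"ay":0,"az":-0.0802},{"dx":0,"dy":-4.2,"dz":0.3,"ax":0.0677,"ay":0,"az":-0.0802},{"dx":0,"dy":-4.2,"dz":0.3,"ax":0.0677,"ay":0,"az":-0.0802},{"dx":0,"dy":-4.2,"dz":0.3,"ax":0.0677,"ay":0,"az":-0.0802},{"dx":0,"dy":-4.2,"dz":0.3,"ax":0.0677,"ay":0,"az":-0.0802},{"dx":0,"dy":-4.2,"dz":0.3,"ax":0.0677,"ay":0,"az":-0.0802},{"dx":0,"dy":-4.2,"dz":0.3,"ax":0.0677,"ay":0,"az":-0.0802},{"dx":0,"dy":-4.2,"dz":0.3,"ax":0.0677,"ay":0,"az":-0.0802},{"dx":0,"dy":-4.2,"dz":0.3,"ax":0.0677,"ay":0,"az":-0.0802},{"dx":0,"dy":-4.2,"dz":0.3,"ax":0.0677,"ay":0,"az":-0.0802},{"dx":0,"dy":0,"dz":0,"ax":0,"ay":0,"az":0}]'

```text
time: 42.88
position: [0.656, 0.2222, 0.1453]
orientation: [-0.581, 0.764, -0.277, -0.041]
ft_force: [0.3, 0.3, -3.2]
width: 0.0098
grip_force: 30.1
```

```bash
python3 st.py; python3 - <<'E'
from pour import *
p,R,q=cur();c,C=cup_of(p,R);print('cup',c.round(4),'lip',(c+C.apply([0,-.052,.066])).round(3),'tilt',np.degrees(np.arccos(C.as_matrix()[2,2])))
p2,R2=lipz(-70,115,.12);v,w=twist(p,R,p2,R2,11);print(v.round(1),w.round(4))
for a in roll(p,R,v,w,11)[::3]:
    c,C=cup_of(*a);print((c+C.apply([0,-.052,.066])).round(3),(c+C.apply([0,-.038,0])).round(3),np.round(low(*a),3))
E
```

```text
{'time': np.float64(42.875), 'position': array([0.656 , 0.2222, 0.1453]), 'orientation': array([-0.5815,  0.7638, -0.2772, -0.0408]), 'ft_force': array([ 0.2906,  0.3164, -3.2352]), 'width': np.float64(0.0098), 'joint_positions': array([-0.424 ,  0.6054,  1.8846,  1.2572,  1.3987,  1.0731])}
cup [0.6403 0.2548 0.1474] lip [0.562 0.226 0.135] tilt 59.950995359237204
[-3.4 -4.5 -3.3] [ 0.056   0.0001 -0.067 ]
[0.562 0.226 0.134] [0.623 0.248 0.119] [0.085 0.189 0.268]
[0.561 0.225 0.13 ] [0.624 0.248 0.132] [0.088 0.184 0.217]
[0.561 0.224 0.126] [0.622 0.246 0.145] [0.079 0.176 0.159]
[0.562 0.223 0.121] [0.616 0.243 0.157] [0.048 0.163 0.1  ]
```

apply_moves --series '[{"dx":-3.4,"dy":-4.5,"dz":-3.3,"ax":0.056,"ay":0,"az":-0.067},{"dx":-3.4,"dy":-4.5,"dz":-3.3,"ax":0.056,"ay":0,"az":-0.067},{"dx":-3.4,"dy":-4.5,"dz":-3.3,"ax":0.056,"ay":0,"az":-0.067},{"dx":-3.4,"dy":-4.5,"dz":-3.3,"ax":0.056,"ay":0,"az":-0.067},{"dx":-3.4,"dy":-4.5,"dz":-3.3,"ax":0.056,"ay":0,"az":-0.067},{"dx":-3.4,"dy":-4.5,"dz":-3.3,"ax":0.056,"ay":0,"az":-0.067},{"dx":-3.4,"dy":-4.5,"dz":-3.3,"ax":0.056,"ay":0,"az":-0.067},{"dx":-3.4,"dy":-4.5,"dz":-3.3,"ax":0.056,"ay":0,"az":-0.067},{"dx":-3.4,"dy":-4.5,"dz":-3.3,"ax":0.056,"ay":0,"az":-0.067},{"dx":-3.4,"dy":-4.5,"dz":-3.3,"ax":0.056,"ay":0,"az":-0.067},{"dx":-3.4,"dy":-4.5,"dz":-3.3,"ax":0.056,"ay":0,"az":-0.067}]'

```text
time: 44.25
position: [0.6159, 0.2025, 0.1993]
orientation: [0.757, -0.602, -0.016, -0.255]
ft_force: [-0.4, 0.1, -1.4]
width: 0.0102
grip_force: 30.0
```

apply_moves --series '[{"dx":0,"dy":0,"dz":0,"ax":0,"ay":0,"az":0},{"dx":0,"dy":0,"dz":0,"ax":0,"ay":0,"az":0},{"dx":0,"dy":0,"dz":0,"ax":0,"ay":0,"az":0},{"dx":0,"dy":0,"dz":0,"ax":0,"ay":0,"az":0}]'

```text
time: 44.75
position: [0.6154, 0.2024, 0.199]
orientation: [0.756, -0.603, -0.014, -0.254]
ft_force: [0.5, -0.2, -1.4]
width: 0.0096
grip_force: 30.0
```

```bash
python3 st.py; cat > cnt.py <<'E'
from h import *
import sys
# yellow inside the box mouth and any stray boss-sized yellow, scene and side
for n in('scene','side'):
    im,m=snap(n,n+'_'+sys.argv[1]);k=cv2.inRange(cv2.cvtColor(im,cv2.COLOR_BGR2HSV),(18,90,90),(35,255,255))
    N,l,s,c=cv2.connectedComponentsWithStats(k)
    P=onplane(m,c,.014); 
    for i in range(1,N):
        if s[i][4]>=8 and .35<P[i][0]<.8 and -.35<P[i][1]<.5: print(n,c[i].round(0).tolist(),int(s[i][4]),P[i][:2].round(3).tolist())
E
python3 cnt.py a
```

```text
{'time': np.float64(44.75), 'position': array([0.6154, 0.2024, 0.199 ]), 'orientation': array([ 0.756 , -0.6031, -0.0141, -0.2541]), 'ft_force': array([ 0.4579, -0.2085, -1.4398]), 'width': np.float64(0.0096), 'joint_positions': array([-0.5045,  0.9421,  2.0211,  1.42  ,  1.8781, -0.1641])}
scene [323.0, 176.0] 10 [0.408, -0.179]
scene [324.0, 187.0] 16 [0.448, -0.118]
scene [347.0, 194.0] 10 [0.41, -0.04]
scene [293.0, 221.0] 247 [0.644, -0.017]
scene [363.0, 239.0] 87 [0.522, 0.179]
scene [376.0, 238.0] 81 [0.486, 0.197]
scene [255.0, 238.0] 23 [0.786, -0.011]
scene [368.0, 250.0] 101 [0.542, 0.225]
scene [374.0, 246.0] 24 [0.515, 0.223]
scene [347.0, 252.0] 17 [0.597, 0.195]
scene [369.0, 261.0] 88 [0.569, 0.262]
scene [358.0, 258.0] 24 [0.588, 0.232]
scene [371.0, 259.0] 24 [0.562, 0.259]
scene [320.0, 267.0] 168 [0.698, 0.202]
side [255.0, 168.0] 23 [0.521, 0.23]
side [287.0, 171.0] 9 [0.584, 0.166]
side [386.0, 174.0] 36 [0.798, -0.005]
side [242.0, 173.0] 13 [0.481, 0.236]
side [278.0, 178.0] 17 [0.55, 0.161]
side [252.0, 179.0] 14 [0.489, 0.198]
side [265.0, 181.0] 21 [0.515, 0.17]
side [385.0, 181.0] 12 [0.777, -0.024]
side [273.0, 243.0] 120 [0.416, -0.014]
```

About 8 bosses' weight has gone (force -1.4 N), the box shows brass, and there are no strays. I shake a little and average the force.

apply_moves --series '[{"dx":0,"dy":0,"dz":0,"ax":0,"ay":0,"az":-0.09},{"dx":0,"dy":0,"dz":0,"ax":0,"ay":0,"az":0.09},{"dx":0,"dy":0,"dz":0,"ax":0,"ay":0,"az":-0.09},{"dx":0,"dy":0,"dz":0,"ax":0,"ay":0,"az":0.09},{"dx":0,"dy":0,"dz":0,"ax":0,"ay":0,"az":0},{"dx":0,"dy":0,"dz":0,"ax":0,"ay":0,"az":0}]'

```text
time: 45.6
position: [0.6155, 0.2023, 0.1985]
orientation: [0.756, -0.603, -0.014, -0.254]
ft_force: [0.7, -0.1, -1.0]
width: 0.0098
grip_force: 30.0
```

```bash
python3 - <<'E'
from h import *
F=[]
for i in range(12):
    r.snapshot('wrist');F.append(r.sense()['ft_force'][2])
print(np.mean(F),np.std(F))
from pour import *
p,R,q=cur()
p1,R1=lipz(-70,0,.2);print([x.round(4) for x in twist(p,R,*lipz(-70,60,.135),11)],[x.round(4) for x in twist(*lipz(-70,60,.135),p1,R1,10)])
E
```

```text
-1.700633820525887 0.5583279564785913
[array([3.1144, 5.0659, 2.7928]), array([-0.0562, -0.0001,  0.0672])] [array([-0.5016,  3.9108, -0.4209]), array([-0.0673,  0.    ,  0.0802])]
```

apply_moves --series '[{"dx":3.1,"dy":5.1,"dz":2.8,"ax":-0.0562,"ay":0,"az":0.0672},{"dx":3.1,"dy":5.1,"dz":2.8,"ax":-0.0562,"ay":0,"az":0.0672},{"dx":3.1,"dy":5.1,"dz":2.8,"ax":-0.0562,"ay":0,"az":0.0672},{"dx":3.1,"dy":5.1,"dz":2.8,"ax":-0.0562,"ay":0,"az":0.0672},{"dx":3.1,"dy":5.1,"dz":2.8,"ax":-0.0562,"ay":0,"az":0.0672},{"dx":3.1,"dy":5.1,"dz":2.8,"ax":-0.0562,"ay":0,"az":0.0672},{"dx":3.1,"dy":5.1,"dz":2.8,"ax":-0.0562,"ay":0,"az":0.0672},{"dx":3.1,"dy":5.1,"dz":2.8,"ax":-0.0562,"ay":0,"az":0.0672},{"dx":3.1,"dy":5.1,"dz":2.8,"ax":-0.0562,"ay":0,"az":0.0672},{"dx":3.1,"dy":5.1,"dz":2.8,"ax":-0.0562,"ay":0,"az":0.0672},{"dx":3.1,"dy":5.1,"dz":2.8,"ax":-0.0562,"ay":0,"az":0.0672}]'

```text
time: 47.58
position: [0.6556, 0.2193, 0.1443]
orientation: [-0.58, 0.764, -0.278, -0.041]
ft_force: [-0.2, 1.2, -1.3]
width: 0.01
grip_force: 30.0
```

apply_moves --series '[{"dx":-0.5,"dy":3.9,"dz":-0.4,"ax":-0.0673,"ay":0,"az":0.0802},{"dx":-0.5,"dy":3.9,"dz":-0.4,"ax":-0.0673,"ay":0,"az":0.0802},{"dx":-0.5,"dy":3.9,"dz":-0.4,"ax":-0.0673,"ay":0,"az":0.0802},{"dx":-0.5,"dy":3.9,"dz":-0.4,"ax":-0.0673,"ay":0,"az":0.0802},{"dx":-0.5,"dy":3.9,"dz":-0.4,"ax":-0.0673,"ay":0,"az":0.0802},{"dx":-0.5,"dy":3.9,"dz":-0.4,"ax":-0.0673,"ay":0,"az":0.0802},{"dx":-0.5,"dy":3.9,"dz":-0.4,"ax":-0.0673,"ay":0,"az":0.0802},{"dx":-0.5,"dy":3.9,"dz":-0.4,"ax":-0.0673,"ay":0,"az":0.0802},{"dx":-0.5,"dy":3.9,"dz":-0.4,"ax":-0.0673,"ay":0,"az":0.0802},{"dx":-0.5,"dy":3.9,"dz":-0.4,"ax":-0.0673,"ay":0,"az":0.0802},{"dx":0,"dy":0,"dz":0,"ax":0,"ay":0,"az":0}]'

```text
time: 48.95
position: [0.6237, 0.2077, 0.1287]
orientation: [-0.242, 0.743, -0.519, -0.346]
ft_force: [-0.5, -0.4, -1.4]
width: 0.01
grip_force: 30.0
```

```bash
python3 st.py; python3 cnt.py b | grep scene; python3 - <<'E'
from pour import *
p,R,q=cur();c,C=cup_of(p,R);print('cup',c.round(4),C.as_matrix()[:,2].round(3))
tgt=np.array([.5245,-.2487,.0015+.12]);p1,R1=pose_from_cup(tgt,np.radians(93.6),t,0,1)
v,w=twist(p,R,p1,R1,20);print(v.round(2),w.round(4))
qq=q
for a in roll(p,R,v,w,20): qq,e=ik(*a,qq); assert e<1e-3
print(qq.round(2))
from h import *
import pickle
from scipy.optimize import least_squares
for f in('w4','w6'):
    im,m=pickle.load(open(f+'.pkl','rb'));cc=im.astype(int)
    u=proj(m,[.525,-.248,0])[0];x0,y0=int(u[0])-90,int(u[1])-90
    k=(cc[...,0]>cc[...,2]+8)[max(y0,0):y0+180,x0:x0+180];pp=np.argwhere(k)[:,::-1]+[x0,max(y0,0)]
    P=onplane(m,pp,.0015)[:,:2];P=P[abs(np.hypot(*(P-[.525,-.248]).T)-.065)<.012]
    # outer edge radius 66: ring centre-line about .0645
    s=least_squares(lambda q:np.hypot(*(P-q[:2]).T)-q[2],[.525,-.248,.065],loss='soft_l1',f_scale=.002).x;print(f,len(P),s.round(4))
E
```

```text
{'time': np.float64(48.95), 'position': array([0.6237, 0.2077, 0.1287]), 'orientation': array([-0.2422,  0.7426, -0.5194, -0.3465]), 'ft_force': array([-0.5366, -0.4276, -1.3738]), 'width': np.float64(0.01), 'joint_positions': array([-0.2307,  0.6548,  1.3481,  0.7005,  1.6838,  2.4405])}
scene [308.0, 177.0] 78 [0.457, -0.204]
scene [316.0, 177.0] 9 [0.434, -0.189]
scene [348.0, 195.0] 53 [0.413, -0.029]
scene [294.0, 221.0] 252 [0.643, -0.016]
scene [255.0, 236.0] 40 [0.782, -0.019]
scene [376.0, 238.0] 83 [0.486, 0.197]
scene [363.0, 241.0] 53 [0.528, 0.184]
scene [370.0, 250.0] 92 [0.539, 0.229]
scene [374.0, 246.0] 23 [0.516, 0.223]
scene [347.0, 252.0] 17 [0.597, 0.195]
scene [371.0, 261.0] 84 [0.565, 0.265]
scene [358.0, 257.0] 23 [0.588, 0.232]
scene [371.0, 259.0] 25 [0.562, 0.259]
scene [320.0, 267.0] 165 [0.698, 0.203]
cup [0.6107 0.2412 0.1331] [ 0.001 -0.001  1.   ]
[-6.79 29.03  9.  ] [-0.1094  0.     -0.0917]
[ 0.09  0.39  1.92 -1.    1.15  0.62]
w4 698 [ 0.5249 -0.2479  0.0643]
w6 524 [ 0.5249 -0.2483  0.0641]
```

apply_moves --series '[{"dx":-6.8,"dy":29,"dz":9,"ax":-0.1094,"ay":0,"az":-0.0917},{"dx":-6.8,"dy":29,"dz":9,"ax":-0.1094,"ay":0,"az":-0.0917},{"dx":-6.8,"dy":29,"dz":9,"ax":-0.1094,"ay":0,"az":-0.0917},{"dx":-6.8,"dy":29,"dz":9,"ax":-0.1094,"ay":0,"az":-0.0917},{"dx":-6.8,"dy":29,"dz":9,"ax":-0.1094,"ay":0,"az":-0.0917},{"dx":-6.8,"dy":29,"dz":9,"ax":-0.1094,"ay":0,"az":-0.0917},{"dx":-6.8,"dy":29,"dz":9,"ax":-0.1094,"ay":0,"az":-0.0917},{"dx":-6.8,"dy":29,"dz":9,"ax":-0.1094,"ay":0,"az":-0.0917},{"dx":-6.8,"dy":29,"dz":9,"ax":-0.1094,"ay":0,"az":-0.0917},{"dx":-6.8,"dy":29,"dz":9,"ax":-0.1094,"ay":0,"az":-0.0917}]'

```text
time: 50.3
position: [0.3904, 0.0409, 0.1238]
orientation: [0.043, 0.901, 0.095, -0.421]
ft_force: [-0.3, 0.3, -2.2]
width: 0.0098
grip_force: 30.0
```

apply_moves --series '[{"dx":-6.8,"dy":29,"dz":9,"ax":-0.1094,"ay":0,"az":-0.0917},{"dx":-6.8,"dy":29,"dz":9,"ax":-0.1094,"ay":0,"az":-0.0917},{"dx":-6.8,"dy":29,"dz":9,"ax":-0.1094,"ay":0,"az":-0.0917},{"dx":-6.8,"dy":29,"dz":9,"ax":-0.1094,"ay":0,"az":-0.0917},{"dx":-6.8,"dy":29,"dz":9,"ax":-0.1094,"ay":0,"az":-0.0917},{"dx":-6.8,"dy":29,"dz":9,"ax":-0.1094,"ay":0,"az":-0.0917},{"dx":-6.8,"dy":29,"dz":9,"ax":-0.1094,"ay":0,"az":-0.0917},{"dx":-6.8,"dy":29,"dz":9,"ax":-0.1094,"ay":0,"az":-0.0917},{"dx":-6.8,"dy":29,"dz":9,"ax":-0.1094,"ay":0,"az":-0.0917},{"dx":-6.8,"dy":29,"dz":9,"ax":-0.1094,"ay":0,"az":-0.0917},{"dx":0,"dy":0,"dz":0,"ax":0,"ay":0,"az":0},{"dx":0,"dy":0,"dz":0,"ax":0,"ay":0,"az":0}]'

```text
time: 51.8
position: [0.5212, -0.2122, 0.118]
orientation: [0.307, 0.622, 0.659, -0.29]
ft_force: [-0.5, -0.0, -1.8]
width: 0.0097
grip_force: 30.0
```

```bash
python3 st.py; cat > pl.py <<'E'
from pour import *
p,R,q=cur();c,C=cup_of(p,R);print('cup',c.round(4),C.as_matrix()[:,2].round(3))
for z in(.03,.006,.0015):
    p1,R1=pose_from_cup(np.array([.5249,-.2483,z]),np.radians(93.6),t,0,1);v,w=twist(p,R,p1,R1,1);print(z,v.round(1),w.round(4));p,R=p1,R1
E
python3 pl.py; python3 - <<'E'
from h import *
# copper rim check from the side view: extreme columns/rows of the cup mask against the expected rim
m=r.camera_model('side');a=np.linspace(0,2*np.pi,60)
from pour import *
p,R,q=cur();c,C=cup_of(p,R)
P=c+C.apply(np.c_[.052*np.cos(a),.052*np.sin(a),.066+0*a]);u=proj(m,P);print('expected rim box',u.min(0),u.max(0))
im=r.snapshot('side');h=cv2.cvtColor(im,cv2.COLOR_BGR2HSV);x0,y0=(u.min(0)-14).astype(int);x1,y1=(u.max(0)+14).astype(int)
k=cv2.inRange(h,(4,120,110),(12,255,255))[y0:y1,x0:x1];n,l,s,cc=cv2.connectedComponentsWithStats(k);i=1+np.argmax(s[1:,4]);print('seen',s[i]+[x0,y0,0,0,0])
E
```

```text
{'time': np.float64(51.8), 'position': array([ 0.5212, -0.2122,  0.118 ]), 'orientation': array([ 0.3072,  0.6219,  0.6593, -0.2901]), 'ft_force': array([-0.5281, -0.022 , -1.7911]), 'width': np.float64(0.0097), 'joint_positions': array([ 0.0931,  0.386 ,  1.9142, -0.9946,  1.1501,  0.6154])}
cup [ 0.5233 -0.2481  0.1221] [ 0. -0.  1.]
0.03 [70.4  1.5 59.4] [-0.0038 -0.0002 -0.0028]
0.006 [18.4  0.  15.4] [0. 0. 0.]
0.0015 [3.4 0.  2.9] [0. 0. 0.]
expected rim box [350.27553519 221.48609619] [401.05364417 262.44636562]
seen [ 347  207   68   69 3638]
```

apply_moves --series '[{"dx":23.5,"dy":0.5,"dz":19.8,"ax":-0.0038,"ay":0,"az":-0.0028},{"dx":23.5,"dy":0.5,"dz":19.8,"ax":0,"ay":0,"az":0},{"dx":23.5,"dy":0.5,"dz":19.8,"ax":0,"ay":0,"az":0},{"dx":10,"dy":0,"dz":8.4,"ax":0,"ay":0,"az":0},{"dx":5,"dy":0,"dz":4.2,"ax":0,"ay":0,"az":0},{"dx":0,"dy":0,"dz":0,"ax":0,"ay":0,"az":0},{"dx":0,"dy":0,"dz":0,"ax":0,"ay":0,"az":0}]'

```text
time: 52.72
position: [0.5246, -0.2126, 0.0073]
orientation: [0.31, 0.619, 0.661, -0.289]
ft_force: [-0.3, -0.3, -1.5]
width: 0.0096
grip_force: 30.0
```

```bash
python3 pl.py
```

```text
cup [ 0.527  -0.2484  0.0115] [-0.002  0.001  1.   ]
0.03 [-14.   -1.9 -12.1] [0.0037 0.0013 0.0006]
0.006 [18.4  0.  15.4] [0. 0. 0.]
0.0015 [3.4 0.  2.9] [0. 0. 0.]
```

apply_moves --series '[{"dx":2,"dy":0,"dz":1.7,"ax":0,"ay":0,"az":0},{"dx":1.5,"dy":0,"dz":1.3,"ax":0,"ay":0,"az":0},{"dx":0,"dy":0,"dz":0,"ax":0,"ay":0,"az":0}]'

```text
time: 53.1
position: [0.5244, -0.213, 0.0029]
orientation: [0.31, 0.619, 0.661, -0.289]
ft_force: [0.6, 0.9, 3.4]
width: 0.0097
grip_force: 30.0
```

```bash
python3 pl.py; python3 st.py
```

```text
cup [ 0.5268 -0.2489  0.0072] [-0.001  0.003  1.   ]
0.03 [-17.1  -1.7 -15.3] [0.0034 0.003  0.0018]
0.006 [18.4  0.  15.4] [0. 0. 0.]
0.0015 [3.4 0.  2.9] [0. 0. 0.]
{'time': np.float64(53.1), 'position': array([ 0.5244, -0.213 ,  0.0029]), 'orientation': array([ 0.3099,  0.6188,  0.6613, -0.2894]), 'ft_force': array([0.5772, 0.873 , 3.409 ]), 'width': np.float64(0.0097), 'joint_positions': array([ 0.0929,  0.5684,  2.0147, -1.1366,  1.0089,  0.8956])}
```

The foot touches early (3.4 N at +5.7 mm), so the cup droops about 3°. I press down gently to level it, centre by 2 mm, then release.

apply_moves --series '[{"dx":1.5,"dy":-1,"dz":1.3,"ax":0,"ay":0,"az":0},{"dx":0,"dy":-1,"dz":0,"ax":0,"ay":0,"az":0}]'

```text
time: 53.35
position: [0.5229, -0.2128, 0.0001]
orientation: [0.31, 0.619, 0.662, -0.289]
ft_force: [1.8, 0.7, 2.9]
width: 0.0097
grip_force: 30.0
```

apply_moves --series '[{"dx":1.5,"dy":0,"dz":1.3,"ax":0,"ay":0,"az":0},{"dx":0,"dy":0,"dz":0,"ax":0,"ay":0,"az":0}]'

```text
time: 53.6
position: [0.5224, -0.2128, -0.0022]
orientation: [0.309, 0.619, 0.662, -0.289]
ft_force: [1.0, 1.2, 2.1]
width: 0.0101
grip_force: 30.0
```

apply_moves --series '[{"dx":0,"dy":0,"dz":0,"ax":0,"ay":0,"az":0},{"dx":0,"dy":0,"dz":0,"ax":0,"ay":0,"az":0},{"dx":0,"dy":0,"dz":0,"ax":0,"ay":0,"az":0},{"dx":0,"dy":0,"dz":-20,"ax":0,"ay":0,"az":0},{"dx":0,"dy":0,"dz":-30,"ax":0,"ay":0,"az":0},{"dx":0,"dy":0,"dz":-35,"ax":0,"ay":0,"az":0},{"dx":0,"dy":0,"dz":-35,"ax":0,"ay":0,"az":0},{"dx":-30,"dy":0,"dz":-25,"ax":0,"ay":0,"az":0},{"dx":-30,"dy":0,"dz":-25,"ax":0,"ay":0,"az":0},{"dx":-30,"dy":0,"dz":-25,"ax":0,"ay":0,"az":0},{"dx":0,"dy":0,"dz":0,"ax":0,"ay":0,"az":0}]' --grip 0.45

```text
time: 54.98
position: [0.5171, -0.121, 0.1946]
orientation: [0.311, 0.62, 0.661, -0.287]
ft_force: [1.0, 0.8, -0.1]
width: 0.0423
grip_force: 0.0
```

```bash
python3 st.py; cat > dn.py <<'E'
from go import *
import sys
# rows to bring the tool to: pointing down, tool x = world +x, at given point
P=np.array(list(map(float,sys.argv[1:4])));n=int(sys.argv[4])
p,R,q=cur();R1=Ro.from_quat([1,0,0,0])
for w in rel(P,R1,n=n): print(w.tolist())
check([(P,R1)],q)
E
python3 dn.py .49 -.12 .2 14
```

```text
{'time': np.float64(54.975), 'position': array([ 0.5171, -0.121 ,  0.1946]), 'orientation': array([ 0.3105,  0.6204,  0.6607, -0.2867]), 'ft_force': array([ 1.0223,  0.7561, -0.1077]), 'width': np.float64(0.0423), 'joint_positions': array([ 0.2682,  0.3187,  1.7787, -0.8722,  1.3762,  0.5357])}
[-0.2, -1.9, -0.4, 0.051, 0.0471, 0.1085]
[-0.4, -1.9, -0.3, 0.051, 0.0471, 0.1085]
[-0.6, -1.9, -0.2, 0.051, 0.0471, 0.1085]
[-0.8, -1.8, -0.2, 0.051, 0.0471, 0.1085]
[-0.9, -1.7, -0.1, 0.051, 0.0471, 0.1085]
[-1.1, -1.6, -0.1, 0.051, 0.0471, 0.1085]
[-1.3, -1.5, -0.1, 0.051, 0.0471, 0.1085]
[-1.4, -1.4, -0.1, 0.051, 0.0471, 0.1085]
[-1.6, -1.2, -0.1, 0.051, 0.0471, 0.1085]
[-1.7, -1.0, -0.1, 0.051, 0.0471, 0.1085]
[-1.8, -0.8, -0.1, 0.051, 0.0471, 0.1085]
[-1.9, -0.7, -0.2, 0.051, 0.0471, 0.1085]
[-1.9, -0.5, -0.2, 0.051, 0.0471, 0.1085]
[-1.9, -0.3, -0.3, 0.051, 0.0471, 0.1085]
[ 0.49 -0.12  0.2 ] [-0.38  0.15  1.59 -0.    1.4   1.19] 4e-11 [0.297 0.42  0.63 ]
```

apply_moves --series '[{"dx":-1,"dy":-1.3,"dz":0,"ax":0.051,"ay":0.0471,"az":0.1085},{"dx":-1,"dy":-1.3,"dz":0,"ax":0.051,"ay":0.0471,"az":0.1085},{"dx":-1,"dy":-1.3,"dz":0,"ax":0.051,"ay":0.0471,"az":0.1085},{"dx":-1,"dy":-1.3,"dz":0,"ax":0.051,"ay":0.0471,"az":0.1085},{"dx":-1,"dy":-1.3,"dz":0,"ax":0.051,"ay":0.0471,"az":0.1085},{"dx":-1,"dy":-1.3,"dz":0,"ax":0.051,"ay":0.0471,"az":0.1085},{"dx":-1,"dy":-1.3,"dz":0,"ax":0.051,"ay":0.0471,"az":0.1085}]'

```text
time: 55.85
position: [0.5047, -0.1234, 0.1937]
orientation: [0.17, 0.9, 0.366, -0.163]
ft_force: [-1.3, -0.0, 0.1]
width: 0.042
grip_force: 0.0
```

apply_moves --series '[{"dx":-1.5,"dy":-0.8,"dz":0,"ax":0.051,"ay":0.0471,"az":0.1085},{"dx":-1.5,"dy":-0.8,"dz":0,"ax":0.051,"ay":0.0471,"az":0.1085},{"dx":-1.5,"dy":-0.8,"dz":0,"ax":0.051,"ay":0.0471,"az":0.1085},{"dx":-1.5,"dy":-0.8,"dz":0,"ax":0.051,"ay":0.0471,"az":0.1085},{"dx":-1.5,"dy":-0.8,"dz":0,"ax":0.051,"ay":0.0471,"az":0.1085},{"dx":-1.5,"dy":-0.8,"dz":0,"ax":0.051,"ay":0.0471,"az":0.1085},{"dx":-1.5,"dy":-0.8,"dz":0,"ax":0.051,"ay":0.0471,"az":0.1085},{"dx":0,"dy":0,"dz":0,"ax":0,"ay":0,"az":0},{"dx":0,"dy":0,"dz":0,"ax":0,"ay":0,"az":0}]'

```text
time: 56.98
position: [0.4938, -0.1225, 0.1963]
orientation: [0.0, 1.0, 0.001, -0.004]
ft_force: [-0.1, 0.4, 0.3]
width: 0.0427
grip_force: 0.0
```

```bash
python3 st.py; cat > fin.py <<'E'
from h import *
import pickle
from scipy.optimize import least_squares
im,m=snap('wrist','w10');pickle.dump((im,m),open('w10.pkl','wb'));cc=im.astype(int)
k=(cc[...,0]>cc[...,2]+8);pp=np.argwhere(k)[:,::-1];P=onplane(m,pp,.0015)[:,:2]
P=P[abs(np.hypot(*(P-[.525,-.248]).T)-.065)<.012]
s=least_squares(lambda q:np.hypot(*(P-q[:2]).T)-q[2],[.525,-.248,.065],loss='soft_l1',f_scale=.002).x;print('mat',len(P),s.round(4))
h=cv2.cvtColor(im,cv2.COLOR_BGR2HSV)
k=cv2.inRange(h,(18,90,110),(35,255,255));N,l,st,c=cv2.connectedComponentsWithStats(k)
for i in range(1,N):
    if st[i][4]>40: print('yellow',st[i].tolist(),onplane(m,[c[i]],.014)[0].round(3))
# lid inlay on the bench, disc top z .014
k=cv2.inRange(h,(0,150,100),(9,255,255));N,l,st,c=cv2.connectedComponentsWithStats(k)
for i in range(1,N):
    if st[i][4]>600:
        e=cv2.fitEllipse(cv2.convexHull(np.argwhere(l==i)[:,::-1].astype(np.int32)));print('red',e[0],e[1],onplane(m,[e[0]],.014)[0].round(4))
# rim profile along the row/column through the expected rim centre
u=proj(m,[.525,-.248,.0675])[0];print('expected rim c',u)
g=cv2.Canny(cv2.GaussianBlur(im,(3,3),0),60,140);E=np.argwhere(g)[:,::-1];Q=onplane(m,E,.0675)[:,:2]
Q=Q[abs(np.hypot(*(Q-[.525,-.248]).T)-.052)<.008]
for _ in range(5):
    s=least_squares(lambda q:np.hypot(*(Q-q).T)-.052,[.525,-.248] if _==0 else s,loss='cauchy',f_scale=.001).x;d=abs(np.hypot(*(Q-s).T)-.052);Q2=Q[d<.003]
print('rim centre',s.round(4),len(Q2),len(Q))
E
python3 fin.py
```

```text
{'time': np.float64(56.975), 'position': array([ 0.4938, -0.1225,  0.1963]), 'orientation': array([ 4.0e-04,  1.0e+00,  6.0e-04, -3.8e-03]), 'ft_force': array([-0.0949,  0.3931,  0.2631]), 'width': np.float64(0.0427), 'joint_positions': array([-0.377 ,  0.1638,  1.5794, -0.0036,  1.4053,  1.1932])}
mat 526 [ 0.5249 -0.2484  0.0642]
yellow [9, 0, 49, 26, 887] [0.682 0.198 0.014]
yellow [192, 10, 69, 76, 3602] [ 0.645 -0.013  0.014]
yellow [3, 72, 100, 126, 1404] [0.548 0.184 0.014]
yellow [65, 103, 23, 12, 174] [0.577 0.172 0.014]
yellow [553, 120, 27, 158, 1174] [ 0.482 -0.438  0.014]
yellow [50, 126, 14, 17, 136] [0.546 0.201 0.014]
yellow [81, 134, 17, 14, 174] [0.539 0.162 0.014]
yellow [403, 147, 45, 31, 870] [ 0.515 -0.255  0.014]
yellow [28, 150, 24, 16, 256] [0.519 0.227 0.014]
yellow [372, 162, 75, 41, 210] [ 0.485 -0.229  0.014]
yellow [8, 164, 23, 16, 260] [0.5   0.257 0.014]
yellow [41, 172, 18, 17, 212] [0.491 0.222 0.014]
yellow [587, 208, 5, 43, 46] [ 0.425 -0.477  0.014]
yellow [198, 226, 76, 7, 218] [ 0.425 -0.013  0.014]
yellow [198, 241, 43, 2, 43] [0.406 0.013 0.014]
yellow [57, 270, 20, 29, 312] [0.339 0.23  0.014]
yellow [215, 284, 21, 67, 741] [0.291 0.016 0.014]
yellow [404, 284, 21, 67, 740] [ 0.291 -0.26   0.014]
yellow [162, 366, 377, 17, 4481] [ 0.191 -0.199  0.014]
red (37.909488677978516, 9.80665397644043) (72.04313659667969, 80.06034851074219) [0.683  0.1939 0.014 ]
red (225.72186279296875, 45.39788818359375) (121.30506896972656, 135.5847930908203) [ 0.6469 -0.0135  0.014 ]
red (2.3198699951171875, 137.402099609375) (116.14153289794922, 147.783447265625) [0.5426 0.268  0.014 ]
red (49.738441467285156, 264.814208984375) (57.8999137878418, 129.93756103515625) [0.3725 0.2452 0.014 ]
expected rim c [436.42248517 157.41235762]
rim centre [ 0.5259 -0.2471] 471 878
```

```bash
python3 - <<'E'
from h import *
import pickle
im,m=pickle.load(open('w10.pkl','rb'));h=cv2.cvtColor(im,cv2.COLOR_BGR2HSV)
print('floor c',proj(m,[[.5259,-.2471,.0055],[.5609,-.2471,.0055],[.5259,-.2121,.0055]]).round(0).tolist())
print('hue');print(h[143:184:3,395:460:4,0]);print('sat');print(h[143:184:3,395:460:4,1]);print('val');print(h[143:184:3,395:460:4,2])
i4,m4=pickle.load(open('w4.pkl','rb'));h4=cv2.cvtColor(i4,cv2.COLOR_BGR2HSV)
u=proj(m4,[.521,-.2395,.015])[0].astype(int);print('w4 with bosses hue/sat/val');print(h4[u[1]-24:u[1]+24:6,u[0]-30:u[0]+30:6,0]);print(h4[u[1]-24:u[1]+24:6,u[0]-30:u[0]+30:6,1])
s=r.snapshot('side');ms=r.camera_model('side');u=proj(ms,[.5259,-.2471,.0055])[0].astype(int);hs=cv2.cvtColor(s,cv2.COLOR_BGR2HSV);print('side floor',u);print(hs[u[1]-12:u[1]+16:3,u[0]-14:u[0]+16:3,0])
E
```

```text
floor c [[418.0, 151.0], [421.0, 123.0], [391.0, 151.0]]
hue
[[10 11 11 11 11 10 12 11 10 10 11 11 10 11 10 11 11]
 [10 11 11 12 11 11 11 11 10 10 10 10 10 11 10 11 11]
 [11 12 12 12 12 12 13 10 19 19 20 19 18 20 10 11 11]
 [12 12 15 14 13  8 26 23 19 19 19 19 18 21 11 10 10]
 [11 12 10 19 20 20 23 22 22 19 19 19 18 14 11 11 11]
 [11 10 10 19 20 20 22 22 21 22 22 19 18 10 11 11 11]
 [11 10 11 16 20 20 21 22 21 22 22 18 18 11 11 11 11]
 [11 10 10  9 20 20 22 22 21 22 22 22 17 11 11 11 11]
 [11 11 10 10 22 20 22 22 21 22 22 22 11 10 12 11 11]
 [11 11 10 11  9 20 22 22 21 21 22  9 10 11 10 11  9]
 [10 11 11 11 10 19 23 21 21 22 15 11 11 11 11 11 10]
 [11 11 10 11 11 11 10 22 22 15 10 10 11 11 10 11 10]
 [27 10 10 10 10 10 10 10 10 10 11 11 11 11 11 10 11]
 [29  8 11 10 10 10 11 10 10 10 11 11 11 11 11 11 10]]
sat
[[156 160 156 160 158 152 156 155 155 153 155 160 153 152 159 148 147]
 [152 158 156 155 156 152 158 155 155 154 154 161 160 165 150 145 146]
 [155 154 153 158 151 150 150 156 131 129 128 132 133 122 152 143 153]
 [151 159 142 149 145 167 111 123 132 128 129 130 136 121 155 150
[... 2084 characters left out ...]
8]]
[[153 151 161  94  76  95  97  95  92 148]
 [155 154  97  90 150  86 155  96  96 165]
 [138 152  82  12 102 153  82  16 101 162]
 [163 155  98 154 162 153 163  77 104  98]
 [147 117  12  96 138  90 132 153 106 100]
 [147  94  82 102 139 100 130  99 115 157]
 [147 148  95   2  97 151  84  14 108 160]
 [149 151 183  10 164 153 167  96 114  89]]
side floor [368 287]
[[10 10 10 10 10 10 11 10 11 10]
 [10 10 10 10  9 10 10 10 10 10]
 [11  9 10 10 10  9 10 10 10 10]
 [12 10 10 11 10 10 10 10 10 10]
 [11 10 10 13 13 10 10 10 10 10]
 [12 10 10 12 14 13 10 10 10 10]
 [16 10 10 10 10 10 11 10 10 10]
 [25 13 10 10 10 10  9 10 10 10]
 [27 23 12 10 10 10  9 10 10 12]
 [23 24 23 15 12 11 10 11 14 15]]
```

The cup is empty: inside it there is only smooth sunlit copper (hue 20), against brass at hue 30 with dots, and the side view shows bare copper. It is centred on the mat within 2 mm. Now the lid.

```bash
python3 dn.py .6456 -.0147 .1 4
```

```text
[38.1, -26.8, 23.8, 0.0002, 0.0018, 0.0005]
[38.0, -26.8, 23.9, 0.0002, 0.0018, 0.0005]
[37.9, -26.9, 24.0, 0.0002, 0.0018, 0.0005]
[37.9, -26.9, 24.1, 0.0002, 0.0018, 0.0005]
[ 0.646 -0.015  0.1  ] [-0.13  0.42  1.45 -0.    1.27  1.44] 4e-13 [0.197 0.32  0.53 ]
```

apply_moves --series '[{"dx":38,"dy":-26.8,"dz":23.9,"ax":0.0002,"ay":0.0018,"az":0.0005},{"dx":38,"dy":-26.8,"dz":23.9,"ax":0.0002,"ay":0.0018,"az":0.0005},{"dx":38,"dy":-26.8,"dz":23.9,"ax":0.0002,"ay":0.0018,"az":0.0005},{"dx":38,"dy":-26.8,"dz":23.9,"ax":0.0002,"ay":0.0018,"az":0.0005},{"dx":0,"dy":0,"dz":0,"ax":0,"ay":0,"az":0},{"dx":0,"dy":0,"dz":30,"ax":0,"ay":0,"az":0},{"dx":0,"dy":0,"dz":30,"ax":0,"ay":0,"az":0},{"dx":0,"dy":0,"dz":0,"ax":0,"ay":0,"az":0},{"dx":0,"dy":0,"dz":0,"ax":0,"ay":0,"az":0}]' --grip 0.55

```text
time: 58.2
position: [0.6466, -0.016, 0.0424]
orientation: [0.0, 1.0, -0.001, 0.002]
ft_force: [0.3, 0.3, 0.0]
width: 0.0517
grip_force: 0.0
```

```bash
python3 st.py; python3 dn.py .6456 -.0147 -.0175 1
```

```text
{'time': np.float64(58.2), 'position': array([ 0.6466, -0.016 ,  0.0424]), 'orientation': array([ 4.0e-04,  1.0e+00, -8.0e-04,  1.5e-03]), 'ft_force': array([0.2525, 0.3083, 0.0368]), 'width': np.float64(0.0517), 'joint_positions': array([-1.3200e-01,  4.6460e-01,  1.5275e+00, -4.0000e-04,  1.1463e+00,
        1.4406e+00])}
[-1.2, -1.4, 59.9, 0.0008, -0.003, -0.0016]
[ 0.646 -0.015 -0.018] [-0.13  0.52  1.6  -0.    1.02  1.44] 3e-11 [0.08  0.202 0.412]
```

apply_moves --series '[{"dx":-1,"dy":-1.4,"dz":20,"ax":0,"ay":-0.003,"az":0},{"dx":0,"dy":0,"dz":20,"ax":0,"ay":0,"az":0},{"dx":0,"dy":0,"dz":13,"ax":0,"ay":0,"az":0},{"dx":0,"dy":0,"dz":6,"ax":0,"ay":0,"az":0},{"dx":0,"dy":0,"dz":0,"ax":0,"ay":0,"az":0},{"dx":0,"dy":0,"dz":0,"ax":0,"ay":0,"az":0}]'

```text
time: 58.95
position: [0.6455, -0.0145, -0.0172]
orientation: [0.0, 1.0, -0.001, -0.0]
ft_force: [-0.3, -0.0, -0.4]
width: 0.0519
grip_force: 0.0
```

apply_moves --series '[{"dx":0,"dy":0,"dz":0,"ax":0,"ay":0,"az":0},{"dx":0,"dy":0,"dz":0,"ax":0,"ay":0,"az":0},{"dx":0,"dy":0,"dz":0,"ax":0,"ay":0,"az":0},{"dx":0,"dy":0,"dz":0,"ax":0,"ay":0,"az":0}]' --grip 0

```text
time: 59.45
position: [0.6449, -0.0145, -0.0179]
orientation: [0.0, 1.0, -0.001, -0.001]
ft_force: [-0.1, -0.1, -0.5]
width: 0.0211
grip_force: 30.0
```

```bash
python3 st.py
```

```text
{'time': np.float64(59.45), 'position': array([ 0.6449, -0.0145, -0.0179]), 'orientation': array([ 2.e-04,  1.e+00, -9.e-04, -8.e-04]), 'ft_force': array([-0.1452, -0.0554, -0.4993]), 'width': np.float64(0.0211), 'joint_positions': array([-1.2980e-01,  5.2160e-01,  1.5963e+00, -8.0000e-04,  1.0252e+00,
        1.4432e+00])}
```

apply_moves --series '[{"dx":0,"dy":0,"dz":-20,"ax":0,"ay":0,"az":0},{"dx":0,"dy":0,"dz":-40,"ax":0,"ay":0,"az":0},{"dx":0,"dy":0,"dz":-40,"ax":0,"ay":0,"az":0},{"dx":0,"dy":0,"dz":-40,"ax":0,"ay":0,"az":0},{"dx":-20.1,"dy":-46.1,"dz":0,"ax":0,"ay":0,"az":0},{"dx":-20.1,"dy":-46.1,"dz":0,"ax":0,"ay":0,"az":0},{"dx":-20.1,"dy":-46.1,"dz":0,"ax":0,"ay":0,"az":0},{"dx":-20.1,"dy":-46.1,"dz":0,"ax":0,"ay":0,"az":0},{"dx":-20.1,"dy":-46.1,"dz":0,"ax":0,"ay":0,"az":0},{"dx":0,"dy":0,"dz":0,"ax":0,"ay":0,"az":0},{"dx":0,"dy":0,"dz":0,"ax":0,"ay":0,"az":0},{"dx":0,"dy":0,"dz":0,"ax":0,"ay":0,"az":0}]'

```text
time: 60.95
position: [0.5455, 0.2152, 0.1219]
orientation: [0.0, 1.0, -0.002, -0.001]
ft_force: [-0.4, -0.0, -2.3]
width: 0.0216
grip_force: 30.0
```

```bash
python3 st.py; python3 dn.py .5446 .2162 .042 1
```

```text
{'time': np.float64(60.95), 'position': array([0.5455, 0.2152, 0.1219]), 'orientation': array([ 4.0e-04,  1.0e+00, -1.6e-03, -9.0e-04]), 'ft_force': array([-0.4294, -0.0182, -2.3372]), 'width': np.float64(0.0216), 'joint_positions': array([ 2.5730e-01,  3.2120e-01,  1.5502e+00, -4.0000e-04,  1.2722e+00,
        1.8315e+00])}
[-0.7, -1.1, 79.9, 0.0009, 0.0018, -0.0032]
[0.545 0.216 0.042] [ 0.26  0.38  1.67 -0.    1.09  1.83] 2e-09 [0.139 0.262 0.472]
```

apply_moves --series '[{"dx":-0.7,"dy":-1.1,"dz":30,"ax":0,"ay":0,"az":0},{"dx":0,"dy":0,"dz":30,"ax":0,"ay":0,"az":0},{"dx":0,"dy":0,"dz":0,"ax":0,"ay":0,"az":0},{"dx":0,"dy":0,"dz":8,"ax":0,"ay":0,"az":0},{"dx":0,"dy":0,"dz":5,"ax":0,"ay":0,"az":0},{"dx":0,"dy":0,"dz":0,"ax":0,"ay":0,"az":0}]'

```text
time: 61.7
position: [0.5443, 0.2173, 0.0493]
orientation: [0.0, 1.0, -0.001, -0.001]
ft_force: [0.4, 0.9, -2.3]
width: 0.0211
grip_force: 30.0
```

apply_moves --series '[{"dx":0,"dy":0,"dz":4,"ax":0,"ay":0,"az":0},{"dx":0,"dy":0,"dz":3,"ax":0,"ay":0,"az":0},{"dx":0,"dy":0,"dz":0,"ax":0,"ay":0,"az":0}]'

```text
time: 62.08
position: [0.5439, 0.2174, 0.0418]
orientation: [0.0, 1.0, -0.001, -0.001]
ft_force: [-0.1, 0.3, -2.2]
width: 0.0213
grip_force: 30.0
```

apply_moves --series '[{"dx":0,"dy":0,"dz":2,"ax":0,"ay":0,"az":0},{"dx":0,"dy":0,"dz":0,"ax":0,"ay":0,"az":0}]'

```text
time: 62.32
position: [0.5442, 0.2174, 0.0401]
orientation: [0.0, 1.0, -0.001, -0.001]
ft_force: [-0.4, 0.5, -2.1]
width: 0.0209
grip_force: 30.0
```

apply_moves --series '[{"dx":0,"dy":1,"dz":1,"ax":0,"ay":0,"az":0},{"dx":0,"dy":0,"dz":0,"ax":0,"ay":0,"az":0}]'

```text
time: 62.58
position: [0.5443, 0.2175, 0.04]
orientation: [-0.001, 1.0, -0.001, -0.0]
ft_force: [-2.2, 3.3, 4.5]
width: 0.0213
grip_force: 30.0
```

apply_moves --series '[{"dx":0,"dy":0,"dz":0,"ax":0,"ay":0,"az":0},{"dx":0,"dy":0,"dz":0,"ax":0,"ay":0,"az":0},{"dx":0,"dy":0,"dz":0,"ax":0,"ay":0,"az":0},{"dx":0,"dy":0,"dz":-20,"ax":0,"ay":0,"az":0},{"dx":0,"dy":0,"dz":-40,"ax":0,"ay":0,"az":0},{"dx":0,"dy":0,"dz":-50,"ax":0,"ay":0,"az":0},{"dx":-28,"dy":0,"dz":-45,"ax":0,"ay":0,"az":0},{"dx":-28,"dy":0,"dz":0,"ax":0,"ay":0,"az":0},{"dx":0,"dy":0,"dz":0,"ax":0,"ay":0,"az":0},{"dx":0,"dy":0,"dz":0,"ax":0,"ay":0,"az":0}]' --grip 0.55

```text
time: 63.82
position: [0.4891, 0.2164, 0.1937]
orientation: [0.0, 1.0, -0.001, -0.001]
ft_force: [0.1, -0.6, -0.1]
width: 0.0516
grip_force: 0.0
```

```bash
python3 st.py; python3 cnt.py z; python3 - <<'E'
from h import *
im,m=snap('wrist','w11');h=cv2.cvtColor(im,cv2.COLOR_BGR2HSV)
u=proj(m,[.544,.2162,.072])[0];x,y=u.astype(int);x0,y0=x-85,max(y-85,0)
for nm,lo,hi in(('red',(0,150,100),(9,255,255)),('inlay',(20,90,110),(35,255,255))):
    k=cv2.inRange(h,lo,hi)[y0:y+85,x0:x+85];n,l,s,c=cv2.connectedComponentsWithStats(k);i=1+np.argmax(s[1:,4])
    e=cv2.fitEllipse(cv2.convexHull((np.argwhere(l==i)[:,::-1]+[x0,y0]).astype(np.int32)));print(nm,e[0],e[1],onplane(m,[e[0]],.072)[0].round(4)); w=e[0]
a,ma=snap('scene');b,mb=snap('side')
for nm,mm,img,bx in(('scene',ma,a,(340,215,396,247)),('side',mb,b,(240,138,288,168))):
    x0,y0,x1,y1=bx;k=cv2.inRange(cv2.cvtColor(img,cv2.COLOR_BGR2HSV),(18,110,120),(35,255,255))[y0:y1,x0:x1]
    n,l,s,c=cv2.connectedComponentsWithStats(k);i=1+np.argmax(s[1:,4]);p=np.argwhere(l==i)[:,::-1]+[x0,y0]
    f=cv2.fitEllipse(cv2.convexHull(p.astype(np.int32)));print(nm,np.round(f[0],2),np.round(f[1],1),tri(m,w,mm,f[0])[0].round(4))
# cup shift against a start-like template is checked from the scene view
E
python3 m5.py
```

```text
{'time': np.float64(63.825), 'position': array([0.4891, 0.2164, 0.1937]), 'orientation': array([ 4.e-04,  1.e+00, -1.e-03, -8.e-04]), 'ft_force': array([ 0.0513, -0.5779, -0.1456]), 'width': np.float64(0.0516), 'joint_positions': array([ 2.8660e-01,  2.0140e-01,  1.5377e+00, -3.0000e-04,  1.4042e+00,
        1.8594e+00])}
scene [279.0, 187.0] 21 [0.578, -0.208]
scene [351.0, 198.0] 70 [0.413, -0.012]
scene [367.0, 233.0] 324 [0.492, 0.164]
scene [255.0, 237.0] 49 [0.781, -0.017]
scene [368.0, 250.0] 96 [0.542, 0.226]
scene [347.0, 252.0] 16 [0.597, 0.195]
scene [371.0, 261.0] 84 [0.566, 0.265]
scene [358.0, 258.0] 23 [0.588, 0.233]
scene [371.0, 259.0] 24 [0.562, 0.259]
scene [320.0, 267.0] 167 [0.698, 0.202]
side [263.0, 151.0] 398 [0.575, 0.271]
side [312.0, 149.0] 181 [0.692, 0.196]
side [389.0, 176.0] 779 [0.798, -0.017]
side [288.0, 170.0] 8 [0.587, 0.167]
side [241.0, 173.0] 11 [0.48, 0.236]
side [278.0, 177.0] 13 [0.551, 0.162]
side [252.0, 179.0] 15 [0.49, 0.198]
side [265.0, 181.0] 26 [0.514, 0.17]
side [273.0, 244.0] 78 [0.416, -0.017]
side [349.0, 255.0] 35 [0.544, -0.153]
side [350.0, 280.0] 15 [0.499, -0.209]
side [361.0, 303.0] 21 [0.482, -0.271]
red (318.2092590332031, 133.2287139892578) (135.34927368164062, 138.5699920654297) [0.5468 0.2186 0.072 ]
inlay (318.0826110839844, 135.75201416015625) (75.25257873535156, 76.93560028076172) [0.5442 0.2188 0.072 ]
scene [367.31 233.19] [17.5 26.5] [0.5447 0.2184 0.0743]
side [262.86 151.93] [20.3 29.2] [0.544  0.2189 0.0698]
cup shift px [-3 -1] 0.77
```

The lid is seated: same height as at the start, within 2.5 mm of its original centre. The cup stands on the mat and there are no stray bosses. I hand the job in.

```bash
python3 -c "
from workcell import r
print(r.close_job())"
```

```text
the job is handed in; nothing more can be done
None
```

The job is handed in: all eight bosses were tipped into the lacquer box (none left in the cup by weight and none loose in the camera views), the empty cup stands upright within about 2 mm of the middle of its mat, and the lid is seated back on the box.

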